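Load pressed pellets into a measuring cassette

TASK

Load the measuring cassette: unlock its cover by turning the knob anticlockwise as far as it goes, lift the cover off and set it down level on the bench, then use the blue-handled pusher to slide every pellet along its lane and over the lip until it drops flat into the pocket at the end of its lane. When all are in, stand the pusher on the bench, put the cover back squarely over the pockets and turn the knob clockwise as far as it goes to lock it. The pellets are for analysis, so your fingers must not touch them, and leave the marker and the white card box where they are.

Things in the scene. Friction and masses are not known exactly. Their poses are not given: they have to be found in the camera images.
- cassette: Loading cassette, fixed, 190 x 202 mm. Origin on the bench under it, +x = the way pellets are pushed, +y left of that. Aluminium deck, top at z 27 mm, from x -110 to +20 mm, with four lanes along x, 36 mm wide, centred at y +76, +36, -36, -76 mm, between black rails 6 mm high (x -104 to +20; lanes open at the front). Lip at each lane's end, then a pocket; row of pockets at x +47.
- lip (a point): middle of the lip's crest, cassette axes (cassette x 25.5, y 0, z 29.5 mm). In each lane a ramp starts 13.5 mm before this line and rises 2.5 mm above the deck to a flat crest 3 mm wide, whose far edge drops straight, 8.5 mm, to the pocket's floor
- lock_socket (a point): slot for the cover's lock in the middle of the pocket row, at its top face (cassette x 47, y 0, z 30 mm), cassette axes; the slot is 24 mm along x and 11 mm along y. The cover, when fitted, has its origin 18 mm below this point
- pocket_1 (a point): centre of the floor of the pocket at the end of the lane at cassette y = +76 mm (x 47, z 21 mm there), cassette axes; pocket 40 mm along x, 36 mm wide, open above, walls 9 mm high
- pocket_2 (a point): centre of the floor of the pocket at the end of the lane at cassette y = +36 mm (x 47, z 21 mm there), cassette axes; pocket 40 mm along x, 36 mm wide, open above, walls 9 mm high
- pocket_3 (a point): centre of the floor of the pocket at the end of the lane at cassette y = -36 mm (x 47, z 21 mm there), cassette axes; pocket 40 mm along x, 36 mm wide, open above, walls 9 mm high
- pocket_4 (a point): centre of the floor of the pocket at the end of the lane at cassette y = -76 mm (x 47, z 21 mm there), cassette axes; pocket 40 mm along x, 36 mm wide, open above, walls 9 mm high
- cover: Loose light-grey cover over the pockets, 0.18 kg with knob. Origin on the knob axis, level with the skirt's foot; axes as the cassette's when fitted. Plate x -24 to +33.5, y -105.5 to +105.5 mm, top at z 22; 3 mm skirt on the far side and both ends reaches down to z 0, so it stands level on the bench with its origin at z 0. Fitted: origin at cassette (47, 0, 12) mm, 2.5 mm play. Goes on only with the knob fully open.
- cover_knob (a joint): captive knob of the cover, rad: 0 = locked stop (lug under the knob hooked beneath the slot's edges), 1.57 = open stop (lug in line with the slot: the cover lifts off by the knob). Grows anticlockwise seen from above. White pointer at the red dot = locked, at the green dot = open. Stiff (0.06 N m). The lug ends 7 mm above the skirt's foot
- knob_grip (a point): middle of the knob's black grip bar, 40.5 mm above the cover's origin: bar 12 mm thick, 36 mm long, its top 12.5 mm above this point; under it a disc of 17 mm radius, top 12 mm below this point (6.5 mm above the cover plate). Own y axis along the bar, z up. At 0 rad the bar lies along the cover's y, at 1.57 along its x
- pusher: Loose pellet pusher, 0.12 kg, standing on its heel. Origin at its foot under the handle, z up, +x = pushing direction. Square blue handle 16 x 16 mm, z 14 to 62. Steel heel x -18 to +12, y +-14, z 0 to 14 mm; white toe on to x +34, z 3.5 to 14, ending in a blade x 27 to 34, z 3.5 to 26 (front face at x 34): it reaches over the lip with the heel still before the ramp. Push with the heel 1 to 2 mm above the deck
- pellet_1: pressed-powder pellet in an aluminium cup, red-brown face, disc 32 mm across, 8 mm thick, 16 g, origin in the middle of its underside, z up; lies on the deck in one of the lanes (or is absent); seated, its origin is at the pocket's floor
- pellet_2: pressed-powder pellet in an aluminium cup, ochre face, disc 32 mm across, 8 mm thick, 16 g, origin in the middle of its underside, z up; lies on the deck in one of the lanes (or is absent); seated, its origin is at the pocket's floor
- pellet_3: pressed-powder pellet in an aluminium cup, grey face, disc 32 mm across, 8 mm thick, 16 g, origin in the middle of its underside, z up; lies on the deck in one of the lanes (or is absent); seated, its origin is at the pocket's floor
- pellet_4: pressed-powder pellet in an aluminium cup, dark brown face, disc 32 mm across, 8 mm thick, 16 g, origin in the middle of its underside, z up; lies on the deck in one of the lanes (or is absent); seated, its origin is at the pocket's floor
- felt_marker: felt marker, 135 mm, lying on the bench, leave alone
- white_box: small white card box, 60 x 60 x 30 mm, at the right, leave alone; the bench between it and the cassette is free but for the pusher, which stands there near the robot
Not all that is in view belongs to the job. Leave any purple look-alike of the pellet_4 alone.

How it is judged:
By the outcome, as a careful person would: the job done as asked, in the order asked, and still so for the second after the job is handed in, with the robot touching nothing.
Of pellet_1, pellet_2, pellet_3, pellet_4 only 2 to 4 are there at a start; the rules pass over those that are not, and their reading is None.
At some moment in a run one of pusher may be knocked a few centimetres aside while the robot is not near it.
Once in a run the grip may slacken for a moment while it holds something.
It also fails if it takes over 200 s, if anything falls off the work surface, if the arm or the gripper's body presses on something with over 40 N, if the wrist force passes 120 N, or if a joint passes its speed limit or range.

ROBOT

A 6-joint arm with a two-finger parallel gripper is mounted at the origin on a cart in front of the work surface, level with it; the furniture and walls round the work are solid. World frame = base frame: x ahead of the robot, y to its left, z up, the work surface at z = 0. Lengths are in m, angles in rad, forces in N, time in s.
With the tool pointing down it reaches from about 0.35 to 0.725 m from the base axis. Payload 6 kg.
Tool frame: the origin (TCP) lies at the very end of the fingers, on their centre line; the grasp point (between the pads) lies manip.pinch_z behind it (manip.pinch_z is the distance from the TCP to the grasp point, in m); z points along the fingers, y is the line along which they close (so a half turn about z gives the same grasp; the last joint's range is limited). The gripper opens to 85 mm and grips with 20 to 120 N. Pads are 22 mm wide; open, the fingers measure 114 mm over their backs; the gripper's body (76 mm by 85 mm) begins 54 mm behind the grasp point. The pads swing forward as they close: fully open they stand 13 mm farther back than shut.
Start: joints at [-0.834, 0.04, 0.085, 0, -1.615, -0.334], TCP at [0.235, -0.552, 0.231] pointing down, gripper open.
Joint ranges: [-2.56, 2.56], [-1.29, 2.01], [-1.08, 1.49], [-3.29, 1.98], [-2.81, -0.18], [-2.99, 2.99]. Speed limits (rad/s): [2.57, 2.57, 3.01, 3.14, 3.14, 3.14].

INTERFACE

Orientations are given as a unit quaternion [x, y, z, w].
In Python, from station import manip gives the robot as it stands.
- The arm moves only by the tool move_arm, never from a script. Its arguments are lists of equal length, an entry for each row: "xyz": the shift along the tool's x, y, z in mm, a list of three; "angular": the turn, a rotation vector about the tool's x, y, z in rad, a list of three. A call has 1 to 10 rows; each row shifts and turns the commanded pose from where the row before left it, along the tool's axes as they then stand; what a row does not reach is not made up. A row lasts 1/10 s, in which the tool goes at most 50 mm and 8.59 degrees, less where a joint would pass 70% of its speed; a pose out of reach is approached as far as the arm can. A call is refused whole if a number of a shift passes 50 or a number of a turn 0.15, either way. A call with a gripper value outside its range is refused whole. "hand" is the opening, from -1 (shut) to 1 (fully open), set as the call begins (left out, the last holds). The fingers move at their own pace and stop on an object; "force" is the grip in N (left out, the last holds). Time passes only in rows, so rows that do not move let the fingers close. It gives the time, the measured TCP pose, the force, the opening and the grip force at its end, in the units of the state.
- manip.sense(): the state, without advancing time (a new reading comes with each control period).
- manip.get_image(name): name is "side" or "top" or "wrist"; returns (picture, depth): 400x640x3 uint8, red, green, blue; 400x640 float32, m along the optical axis (not along the pixel's ray), 0 where there is no reading.
- manip.camera_model(name): a dict with "fx", "fy", "cx", "cy" (pixels), "dist_coeffs" ([k1, k2, p1, p2, k3] as OpenCV has them; the pictures are not rectified), "extrinsics" (4x4, takes a point from camera to world coordinates). Camera axes: x right, y down, z forward; pixel columns grow to the right and rows downward; lengths in m; the calibration is good to about 2 mm. A picture is of the moment at which its call begins: read the wrist's pose just before it. camera_model takes no time and is no camera call; for the wrist camera it gives the pose at the moment of the call.
- manip.sign_off(): hands the job in; it is judged then, once.
The state is a dict: "time": time; "joint_pos": joint angles; "dq": joint speeds; "effort": joint torques, N m; "tool_pos": TCP position; "tool_rot": TCP orientation; "force": force on the tool from outside, world axes, zero at the start; "wrist_torque": the same for the moment, N m; "opening": finger opening in m; "grip_force": force on a finger pad.
Only numpy, scipy, OpenCV 4.12 (cv2) and the standard library are available. Lean on these libraries where they do the work, as an engineer would, in place of code of your own. Each camera call takes 0.05 s, during which the arm holds its last target. There are 200 camera calls.

## Working session

There is one attempt and no reset: what is moved stays moved. The work goes in short steps, Python scripts to look and compute and a tool call to move; the robot and the scene stay as the last step left them, time stands still between calls to the robot, and variables do not carry over. Pictures are saved under pics/ and viewed, at most 14 in all, crops included, and the job is handed in when it is done.

Besides the shell and the picture viewer there is one more tool, called after "Request:" in YAML: its name, and indented under it one key for each argument. move_arm: Moves the arm, as the interface text tells. Its arguments: {"type":"object","properties":{"xyz":{"type":"array","items":{"type":"array","items":{"type":"number"}}},"angular":{"type":"array","items":{"type":"array","items":{"type":"number"}}},"hand":{"type":"number"},"force":{"type":"number"}},"required":["xyz","angular"]}

```bash
ls; mkdir -p pics; cat > h.py <<'E'
import numpy as np, cv2
from station import manip
from scipy.spatial.transform import Rotation as R
def shot(n,name=None):
    m=manip.camera_model(n); p,d=manip.get_image(n)
    if name: cv2.imwrite('pics/'+name,p[...,::-1])
    return p,d,m
def ray(m,uv,z):
    K=np.array([[m['fx'],0,m['cx']],[0,m['fy'],m['cy']],[0,0,1]])
    q=cv2.undistortPoints(np.array(uv,float).reshape(-1,1,2),K,np.array(m['dist_coeffs'])).reshape(-1,2)
    T=np.array(m['extrinsics']); D=np.c_[q,np.ones(len(q))]@T[:3,:3].T; o=T[:3,3]
    return o+D*((z-o[2])/D[:,2])[:,None]
def proj(m,P):
    K=np.array([[m['fx'],0,m['cx']],[0,m['fy'],m['cy']],[0,0,1]])
    T=np.linalg.inv(np.array(m['extrinsics'])); 
    return cv2.projectPoints(np.array(P,float).reshape(-1,3),cv2.Rodrigues(T[:3,:3])[0],T[:3,3],K,np.array(m['dist_coeffs']))[0].reshape(-1,2)
E
python3 - <<'E'
from h import *
s=manip.sense();print(s,manip.pinch_z)
for n in('top','side','wrist'):
    p,d,m=shot(n,n+'0.png'); print(n,np.round(m['extrinsics'],3).tolist(),m['fx'])
E
```

```text
pics
{'time': 0.0, 'joint_pos': array([-8.34334041e-01,  4.07996814e-02,  8.37852652e-02, -4.25611531e-04,
       -1.61553127e+00, -3.33657936e-01]), 'dq': array([ 3.00743872e-05, -1.79707390e-03, -2.74085411e-04,  2.49128941e-03,
       -4.72678576e-04, -8.07370361e-05]), 'effort': array([ 1.19662568e-04, -3.68191516e+01,  3.47411263e+01,  6.93244189e+00,
       -5.50126701e-03,  4.92880616e-06]), 'tool_pos': array([ 0.23510048, -0.55164873,  0.23027917]), 'tool_rot': array([-2.00052421e-01,  9.79784782e-01,  8.60834821e-04, -2.63104317e-04]), 'force': array([0.30680439, 0.29955573, 0.36891335]), 'wrist_torque': array([ 0.00729421, -0.00193382, -0.01735513]), 'grip_force': 0.0, 'opening': 0.08541802329587107} 0.0187
top [[0.007, -0.988, 0.154, 0.337], [-1.0, -0.008, -0.005, -0.107], [0.006, -0.154, -0.988, 1.227], [0.0, 0.0, 0.0, 1.0]] 494.17908441001464
side [[-0.37, -0.471, 0.8, -0.729], [-0.929, 0.189, -0.318, 0.397], [-0.001, -0.861, -0.508, 0.848], [0.0, 0.0, 0.0, 1.0]] 486.9813082995769
wrist [[-0.391, 0.884, 0.257, 0.171], [0.92, 0.375, 0.111, -0.58], [0.002, 0.28, -0.96, 0.374], [0.0, 0.0, 0.0, 1.0]] 284.1810333293551
```

View pics/top0.png

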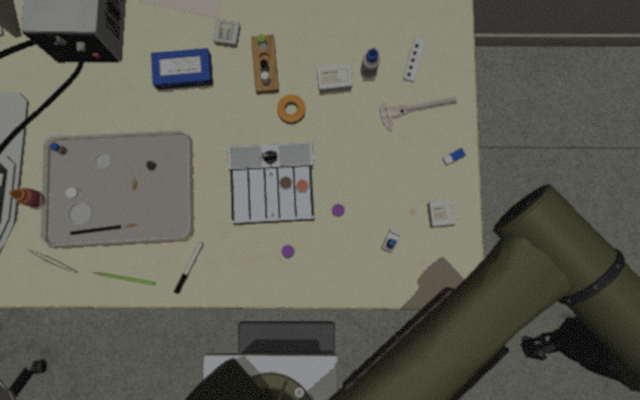

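View pics/side0.png

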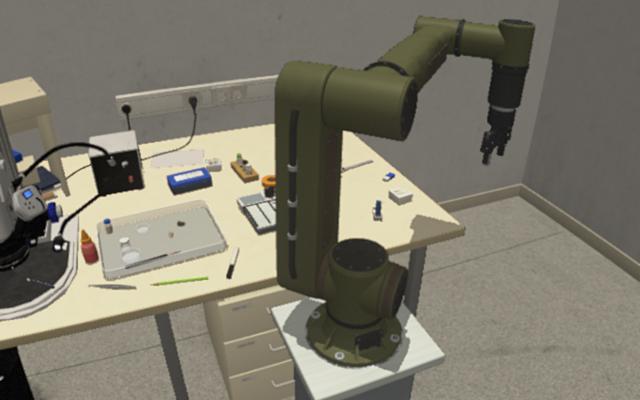

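```bash
python3 - <<'E'
from h import *
p=cv2.imread('pics/top0.png'); c=p[130:260,210:470]; cv2.imwrite('pics/c0.png',cv2.resize(np.clip(c*1.3,0,255).astype(np.uint8),None,fx=3,fy=3,interpolation=cv2.INTER_CUBIC))
import h
m=manip.camera_model('top')
for uv,z in(((231,223),.027),((313,221),.027),((229,147),.034),((313,145),.034),((269,156),.06),((391,241),.03),((286,183),.035),((303,186),.035)): print(uv,ray(m,uv,z).round(4))
E
```

```text
(231, 223) [[0.464  0.0994 0.027 ]]
(313, 221) [[ 0.4705 -0.1002  0.027 ]]
(229, 147) [[0.6525 0.1096 0.034 ]]
(313, 145) [[ 0.6596 -0.0986  0.034 ]]
(269, 156) [[0.6242 0.0075 0.06  ]]
(391, 241) [[ 0.4231 -0.2895  0.03  ]]
(286, 183) [[ 0.5628 -0.0332  0.035 ]]
(303, 186) [[ 0.5557 -0.075   0.035 ]]
```

View pics/c0.png

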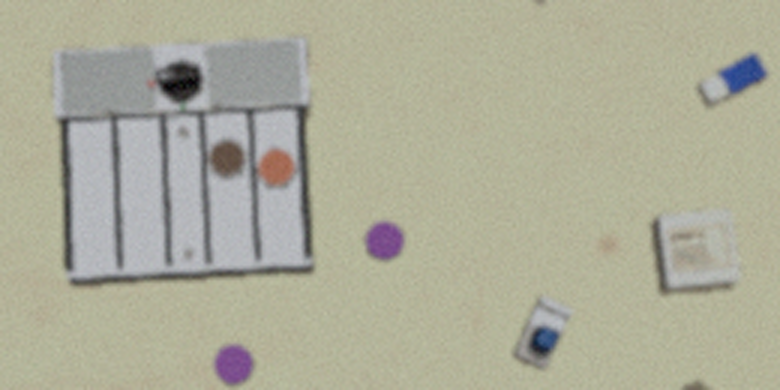

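Request:
move_arm:
  xyz:
    - [-28,18,-1]
    - [-28,18,-1]
    - [-28,18,-1]
    - [-28,18,-1]
    - [-28,18,-1]
    - [-28,18,-1]
    - [-28,18,-1]
    - [-28,18,-1]
    - [-28,18,-1]
    - [-28,18,-1]
  angular:
    - [0,0,0]
    - [0,0,0]
    - [0,0,0]
    - [0,0,0]
    - [0,0,0]
    - [0,0,0]
    - [0,0,0]
    - [0,0,0]
    - [0,0,0]
    - [0,0,0]

```text
time: 1.15
tool_pos: [0.4227, -0.2753, 0.2411]
tool_rot: [-0.2, 0.98, 0.0, -0.0]
force: [0.3, -0.2, -0.4]
opening: 0.0854
grip_force: 0.0
```

Request:
move_arm:
  xyz:
    - [-28,18,-1]
    - [-28,18,-1]
    - [-28,18,-1]
    - [-28,18,-1]
    - [-28,18,-1]
    - [-28,18,-1]
    - [-28,18,-1]
    - [-28,18,-1]
    - [-28,18,-1]
    - [-28,18,-1]
  angular:
    - [0,0,0]
    - [0,0,0]
    - [0,0,0]
    - [0,0,0]
    - [0,0,0]
    - [0,0,0]
    - [0,0,0]
    - [0,0,0]
    - [0,0,0]
    - [0,0,0]

```text
time: 2.15
tool_pos: [0.6098, 0.0, 0.251]
tool_rot: [-0.2, 0.98, 0.0, -0.0]
force: [-0.1, -0.1, -0.7]
opening: 0.0856
grip_force: 0.0
```

Request:
move_arm:
  xyz:
    - [0,0,0]
    - [0,0,0]
    - [0,0,0]
    - [0,0,0]
    - [0,0,0]
    - [0,0,0]
    - [0,0,0]
    - [0,0,0]
    - [0,0,0]
  angular:
    - [0,0,-0.15]
    - [0,0,-0.15]
    - [0,0,-0.15]
    - [0,0,-0.15]
    - [0,0,-0.15]
    - [0,0,-0.15]
    - [0,0,-0.15]
    - [0,0,-0.15]
    - [0,0,0]

```text
time: 3.05
tool_pos: [0.6092, -0.0012, 0.2509]
tool_rot: [0.719, -0.695, -0.0, 0.0]
force: [-0.2, 0.7, 1.7]
opening: 0.0856
grip_force: 0.0
```

```bash
cat >> h.py <<'E'
def yaw(s=None):
    M=R.from_quat((s or manip.sense())['tool_rot']).as_matrix(); return np.arctan2(-M[0,1],M[1,1])
def plan(pos,yw=None):
    "deltas in tool axes (mm) from the present pose, then turn about tool z"
    s=manip.sense(); M=R.from_quat(s['tool_rot']).as_matrix()
    d=(np.array(pos)-s['tool_pos'])*1000
    print('t %.1f'%s['time'],'pos',(s['tool_pos']*1000).round(1),'yaw %.4f'%yaw(s),'F',s['force'].round(1),'open %.4f'%s['opening'],'tilt',M[:2,2].round(4))
    print('tool delta',(M.T@d).round(1),'turn z', None if yw is None else round(-(yw-yaw(s)),4))
E
python3 - <<'E'
from h import *
plan([.624,.006,.25],1.6); shot('wrist','w1.png')
E
```

```text
t 3.0 pos [609.2  -1.2 250.9] yaw 1.6041 F [-0.2  0.7  1.7] open 0.0856 tilt [-0.0008  0.    ]
tool delta [ -6.7 -15.1   0.8] turn z 0.0041
```

View pics/w1.png

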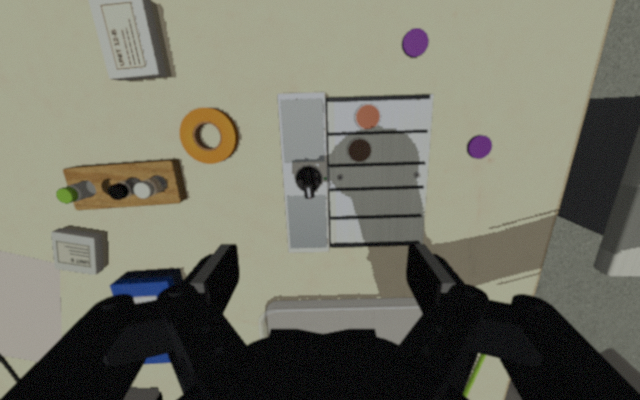

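```bash
cat >> h.py <<'E'
def rails(p,m,zz=.033,roi=None,thr=45,minlen=60):
    g=p.max(2); k=(g<thr).astype(np.uint8)
    if roi: q=np.zeros_like(k); q[roi[1]:roi[3],roi[0]:roi[2]]=1; k*=q
    out=[]
    for c in cv2.findContours(k,cv2.RETR_EXTERNAL,cv2.CHAIN_APPROX_NONE)[0]:
        (r0,sz,a)=cv2.minAreaRect(c)
        if max(sz)>minlen and min(sz)<9:
            b=cv2.boxPoints((r0,sz,a)); 
            e=sorted([(b[i]+b[(i+1)%4])/2 for i in range(4)],key=lambda v:-np.linalg.norm(v-np.array(r0)))[:2]
            w=ray(m,e,zz); w=w[np.argsort(w[:,0])]; out.append(w)
    return out
E
python3 - <<'E'
from h import *
p,d,m=shot('wrist')
ra=rails(p,m,roi=(326,85,440,255))
for w in ra: print(w[:,:2].round(4).tolist(), np.arctan2(*(w[1]-w[0])[[1,0]]).round(4))
# grip bar: dark blob near knob, pellets by depth
for z,uv in ((.034,[(279,94),(326,92),(328,250),(289,251)]),(.065,[(308,179)]),(.035,[(368,116),(359,150)])): print(z,ray(m,uv,z).round(4).tolist())
E
```

```text
[[0.4772, 0.0544], [0.562, 0.0604]] 0.07
[[0.486, 0.0155], [0.592, 0.0222]] 0.0635
[[0.4885, -0.0157], [0.6036, -0.0093]] 0.0551
0.034 [[0.6651, -0.0936, 0.034], [0.609, -0.0974, 0.034], [0.5996, 0.1101, 0.034], [0.6541, 0.1132, 0.034]]
0.065 [[0.6276, 0.0024, 0.065]]
0.035 [[0.557, -0.0713, 0.035], [0.5654, -0.0299, 0.035]]
```

Request:
move_arm:
  xyz:
    - [-2,-5,25]
    - [-2,-5,25]
    - [-2,-5,25]
    - [-1,-3,25]
    - [0,0,0]
    - [0,0,0]
  angular:
    - [0,0,-0.02]
    - [0,0,0]
    - [0,0,0]
    - [0,0,0]
    - [0,0,0]
    - [0,0,0]

```text
time: 3.75
tool_pos: [0.6269, 0.0063, 0.1517]
tool_rot: [0.725, -0.689, 0.0, 0.0]
force: [0.3, -0.0, 0.6]
opening: 0.0856
grip_force: 0.0
```

```bash
python3 - <<'E'
from h import *
plan([.6272,.006,.044],1.624); p,d,m=shot('wrist','w2.png')
cv2.imwrite('pics/w2c.png',cv2.resize(p[20:320,150:550,::-1],None,fx=2,fy=2))
E
```

```text
t 3.8 pos [626.9   6.3 151.7] yaw 1.6210 F [ 0.3 -0.   0.6] open 0.0856 tilt [-0.0004 -0.0008]
tool delta [  0.2  -0.3 107.7] turn z -0.003
```

View pics/w2c.png

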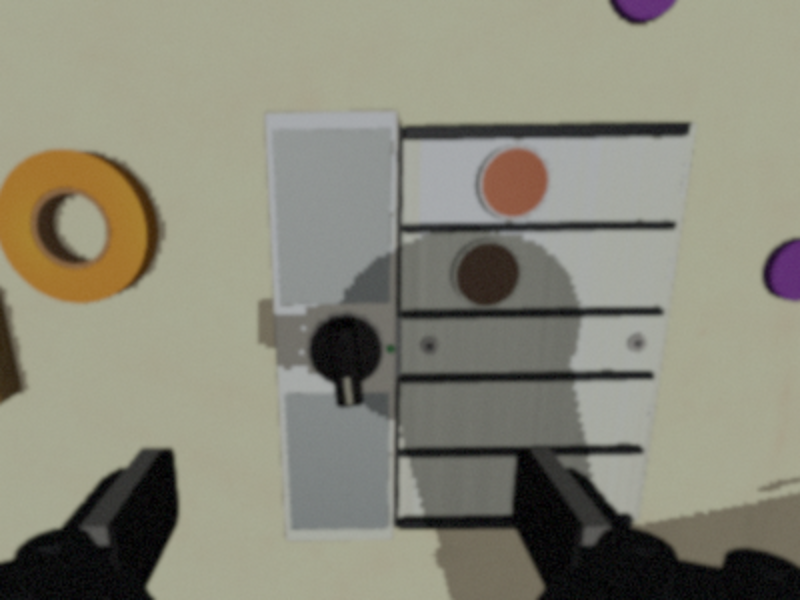

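```bash
python3 - <<'E'
from h import *
p,d,m=shot('wrist')
def q(uvs,z): print(z,ray(m,[(u/2+150,v/2+20) for u,v in uvs],z).round(4).tolist())
q([(345,348)],.0405); q([(348,405),(341,378),(355,378)],.065); q([(266,113),(398,111),(392,538),(289,538)],.034)
q([(402,132),(690,128),(402,228),(674,225),(399,315),(662,312),(399,376),(652,376),(399,449),(642,450)],.033)
print('tip of fingers at TCP z; px of tcp', proj(m,manip.sense()['tool_pos']))
E
```

```text
0.0405 [[0.629, 0.0073, 0.0405]]
0.065 [[0.6267, 0.0261, 0.065], [0.6304, 0.0139, 0.065], [0.6244, 0.0136, 0.065]]
0.034 [[0.668, -0.0937, 0.034], [0.6115, -0.0973, 0.034], [0.5988, 0.1126, 0.034], [0.6534, 0.1154, 0.034]]
0.033 [[0.6091, -0.089, 0.033], [0.4844, -0.0972, 0.033], [0.6059, -0.0483, 0.033], [0.4827, -0.056, 0.033], [0.6042, -0.0081, 0.033], [0.48, -0.0158, 0.033], [0.6019, 0.0223, 0.033], [0.4783, 0.0161, 0.033], [0.5989, 0.0612, 0.033], [0.4754, 0.0556, 0.033]]
tip of fingers at TCP z; px of tcp [[324.68756616 247.97338117]]
```

Request:
move_arm:
  xyz:
    - [-2,-1,20]
    - [0,0,25]
    - [0,0,25]
    - [0,0,20]
    - [0,0,12]
    - [0,0,5]
    - [0,0,0]
    - [0,0,0]
  angular:
    - [0,0,-0.01]
    - [0,0,0]
    - [0,0,0]
    - [0,0,0]
    - [0,0,0]
    - [0,0,0]
    - [0,0,0]
    - [0,0,0]

```text
time: 4.65
tool_pos: [0.6286, 0.0087, 0.0459]
tool_rot: [0.729, -0.685, 0.001, -0.001]
force: [0.3, -0.2, 0.6]
opening: 0.0855
grip_force: 0.0
```

Request:
move_arm:
  xyz:
    - [0,0,0]
    - [0,0,0]
    - [0,0,0]
    - [0,0,0]
    - [0,0,0]
    - [0,0,0]
    - [0,0,0]
    - [0,0,0]
    - [0,0,0]
    - [0,0,0]
  angular:
    - [0,0,0]
    - [0,0,0]
    - [0,0,0]
    - [0,0,0]
    - [0,0,0]
    - [0,0,0]
    - [0,0,0]
    - [0,0,0]
    - [0,0,0]
    - [0,0,0]
  hand: -1
  force: 60

```text
time: 5.65
tool_pos: [0.6279, 0.0086, 0.0445]
tool_rot: [0.729, -0.685, 0.0, -0.0]
force: [-0.8, -0.5, 2.9]
opening: 0.0109
grip_force: 60.5
```

```bash
python3 - <<'E'
from h import *
s=manip.sense();print(s['grip_force'],s['wrist_torque']);plan([.628,.008,.044],1.631)
E
```

```text
60.50718426704407 [-0.03154099  0.3688398   0.07048133]
t 5.7 pos [627.9   8.6  44.5] yaw 1.6328 F [-0.8 -0.5  2.9] open 0.0109 tilt [0.0002 0.    ]
tool delta [ 0.6 -0.1  0.5] turn z 0.0018
```

Request:
move_arm:
  xyz:
    - [0,0,0]
    - [0,0,0]
    - [0,0,0]
    - [0,0,0]
    - [0,0,0]
    - [0,0,0]
    - [0,0,0]
    - [0,0,0]
    - [0,0,0]
    - [0,0,0]
  angular:
    - [0,0,-0.14]
    - [0,0,-0.14]
    - [0,0,-0.14]
    - [0,0,-0.14]
    - [0,0,-0.14]
    - [0,0,-0.14]
    - [0,0,-0.14]
    - [0,0,-0.14]
    - [0,0,-0.14]
    - [0,0,-0.14]

```text
time: 6.65
tool_pos: [0.6279, 0.0086, 0.0445]
tool_rot: [0.999, -0.052, 0.0, -0.0]
force: [-1.3, 0.4, 2.0]
opening: 0.0108
grip_force: 60.5
```

Request:
move_arm:
  xyz:
    - [0,0,0]
    - [0,0,0]
    - [0,0,0]
    - [0,0,0]
    - [0,0,0]
    - [0,0,0]
    - [0,0,0]
  angular:
    - [0,0,-0.05]
    - [0,0,-0.05]
    - [0,0,-0.04]
    - [0,0,-0.03]
    - [0,0,-0.03]
    - [0,0,0]
    - [0,0,0]

```text
time: 7.35
tool_pos: [0.6281, 0.0086, 0.0445]
tool_rot: [0.999, 0.045, 0.0, -0.0]
force: [-0.2, -0.3, 2.8]
opening: 0.0109
grip_force: 60.6
```

```bash
python3 - <<'E'
from h import *
s=manip.sense();print(s['grip_force'],s['wrist_torque']);plan([.628,.008,.044],1.631+1.571)
E
```

```text
60.57137131690979 [-0.14298778 -0.15729439  0.0049396 ]
t 7.3 pos [628.1   8.6  44.5] yaw -3.0511 F [-0.2 -0.3  2.8] open 0.0109 tilt [0.0006 0.0001]
tool delta [-0.1  0.6  0.5] turn z -6.2531
```

Request:
move_arm:
  xyz:
    - [0,0,0]
    - [0,0,0]
    - [0,0,0]
    - [0,0,0]
  angular:
    - [0,0,-0.03]
    - [0,0,-0.03]
    - [0,0,0]
    - [0,0,0]

```text
time: 7.75
tool_pos: [0.6289, 0.0084, 0.0446]
tool_rot: [0.997, 0.074, 0.001, -0.0]
force: [5.4, -1.3, -0.2]
opening: 0.0108
grip_force: 61.5
```

```bash
python3 - <<'E'
from h import *
s=manip.sense();print(s['grip_force'],s['wrist_torque']);plan([.628,.008,.044]);shot('wrist','w3.png')
E
```

```text
61.50004506111145 [-0.55263687 -1.73501486 -0.64164852]
t 7.8 pos [628.9   8.4  44.6] yaw -2.9927 F [ 5.4 -1.3 -0.2] open 0.0108 tilt [0.0025 0.0002]
tool delta [-0.9  0.3  0.6] turn z None
```

View pics/w3.png

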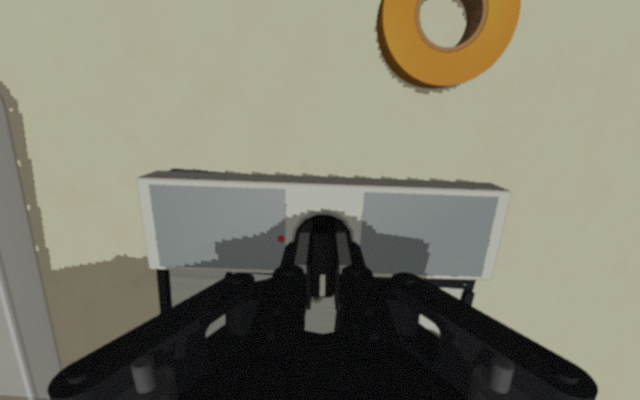

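Request:
move_arm:
  xyz:
    - [0,0,0]
    - [0,0,0]
    - [0,0,0]
  angular:
    - [0,0,0.04]
    - [0,0,0]
    - [0,0,0]

```text
time: 8.1
tool_pos: [0.6282, 0.0085, 0.0446]
tool_rot: [0.998, 0.056, 0.0, 0.0]
force: [2.7, -1.4, 0.8]
opening: 0.0108
grip_force: 60.4
```

```bash
python3 - <<'E'
from h import *
s=manip.sense();print(s['grip_force'],s['wrist_torque']);plan([.628,.008,.044])
E
```

```text
60.44850826263428 [-0.35854711 -1.08774539 -0.13066432]
t 8.1 pos [628.2   8.5  44.6] yaw -3.0300 F [ 2.7 -1.4  0.8] open 0.0108 tilt [ 0.001  -0.0001]
tool delta [-0.3  0.5  0.6] turn z None
```

Request:
move_arm:
  xyz:
    - [0,0,-4]
    - [0,0,-6]
    - [0,0,-10]
    - [0,0,-20]
    - [0,0,-30]
    - [0,0,-30]
    - [0,0,0]
    - [0,0,0]
  angular:
    - [0,0,0]
    - [0,0,0]
    - [0,0,0]
    - [0,0,0]
    - [0,0,0]
    - [0,0,0]
    - [0,0,0]
    - [0,0,0]

```text
time: 8.9
tool_pos: [0.6275, 0.0089, 0.1453]
tool_rot: [0.998, 0.056, 0.0, -0.0]
force: [0.5, -0.2, -4.0]
opening: 0.0108
grip_force: 60.0
```

```bash
python3 - <<'E'
from h import *
s=manip.sense();print(s['grip_force'],s['wrist_torque']);plan([.60,-.275,.145]);shot('wrist','w4.png');p,d,m=shot('top','t1.png')
cv2.imwrite('pics/t1c.png',cv2.resize(p[60:280,200:480,::-1],None,fx=2.5,fy=2.5))
E
```

```text
59.98566269874573 [-0.00859257  0.06993567  0.00624801]
t 8.9 pos [627.5   8.9 145.3] yaw -3.0300 F [ 0.5 -0.2 -4. ] open 0.0108 tilt [0.0003 0.0009]
tool delta [-59. 279.   0.] turn z None
```

View pics/w4.png

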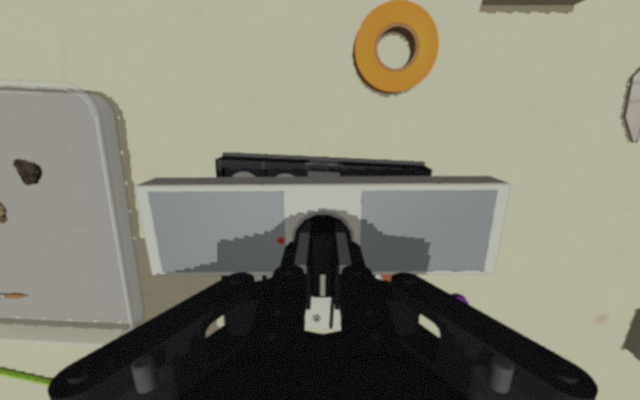

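View pics/t1c.png

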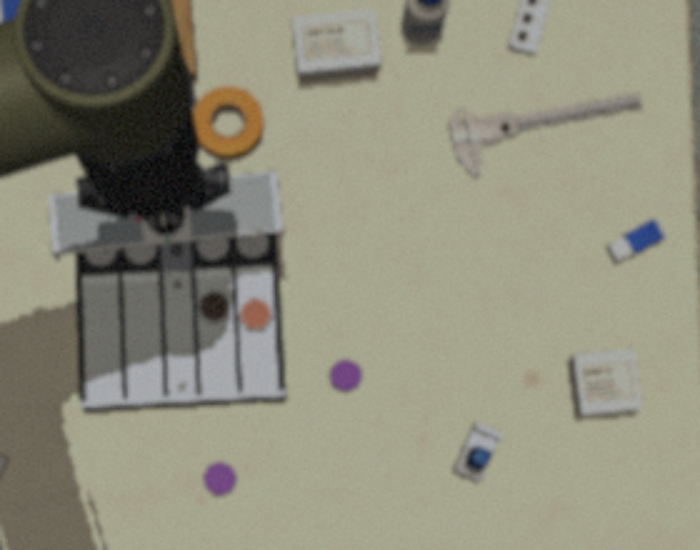

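Request:
move_arm:
  xyz:
    - [-3,15,0]
    - [-6,29,0]
    - [-6,30,0]
    - [-7,30,0]
    - [-7,35,0]
    - [-7,35,0]
    - [-7,35,0]
    - [-7,30,0]
    - [-6,25,0]
    - [-3,15,0]
  angular:
    - [0,0,0]
    - [0,0,0]
    - [0,0,0]
    - [0,0,0]
    - [0,0,0]
    - [0,0,0]
    - [0,0,0]
    - [0,0,0]
    - [0,0,0]
    - [0,0,0]

```text
time: 10.0
tool_pos: [0.5987, -0.2776, 0.1429]
tool_rot: [0.999, 0.055, -0.001, -0.0]
force: [0.4, 0.4, -3.2]
opening: 0.0108
grip_force: 59.9
```

Request:
move_arm:
  xyz:
    - [0,0,15]
    - [0,0,25]
    - [0,0,25]
    - [0,0,25]
    - [0,0,12]
    - [0,0,5]
    - [0,0,0]
    - [0,0,0]
  angular:
    - [0,0,0]
    - [0,0,0]
    - [0,0,0]
    - [0,0,0]
    - [0,0,0]
    - [0,0,0]
    - [0,0,0]
    - [0,0,0]

```text
time: 10.8
tool_pos: [0.6009, -0.2753, 0.0387]
tool_rot: [0.998, 0.056, 0.001, 0.0]
force: [-1.0, 0.5, -1.7]
opening: 0.0107
grip_force: 59.9
```

```bash
python3 - <<'E'
from h import *
s=manip.sense();print(s['grip_force'],s['wrist_torque']);plan([.60,-.275,.0326]);shot('wrist','w5.png')
E
```

```text
59.91008520126343 [ 0.02171814 -0.00668377 -0.00099135]
t 10.8 pos [ 600.9 -275.3   38.7] yaw -3.0300 F [-1.   0.5 -1.7] open 0.0107 tilt [ 0.0018 -0.0007]
tool delta [-0.9 -0.4  6.1] turn z None
```

Request:
move_arm:
  xyz:
    - [0,0,2]
    - [0,0,2]
    - [0,0,1.5]
    - [0,0,0.5]
    - [0,0,0]
    - [0,0,0]
  angular:
    - [0,0,0]
    - [0,0,0]
    - [0,0,0]
    - [0,0,0]
    - [0,0,0]
    - [0,0,0]

```text
time: 11.45
tool_pos: [0.6004, -0.2752, 0.0325]
tool_rot: [0.998, 0.056, 0.0, 0.0]
force: [-3.3, 2.1, 5.4]
opening: 0.0104
grip_force: 61.0
```

```bash
python3 - <<'E'
from h import *
s=manip.sense();print(s['grip_force'],s['wrist_torque']);plan([.60,-.275,.0326])
E
```

```text
60.95172822475433 [0.90898595 1.11047696 0.05481663]
t 11.4 pos [ 600.4 -275.2   32.5] yaw -3.0301 F [-3.3  2.1  5.4] open 0.0104 tilt [ 0.0007 -0.0004]
tool delta [-0.4 -0.3 -0.1] turn z None
```

Request:
move_arm:
  xyz:
    - [0,0,0]
    - [0,0,0]
    - [0,0,0]
    - [0,0,0]
    - [0,0,0]
    - [0,0,0]
    - [0,0,-10]
    - [0,0,-20]
    - [0,0,-40]
    - [0,0,-40]
  angular:
    - [0,0,0]
    - [0,0,0]
    - [0,0,0]
    - [0,0,0]
    - [0,0,0]
    - [0,0,0]
    - [0,0,0]
    - [0,0,0]
    - [0,0,0]
    - [0,0,0]
  hand: 1

```text
time: 12.45
tool_pos: [0.5997, -0.2752, 0.1428]
tool_rot: [0.998, 0.056, -0.001, 0.0]
force: [0.2, -0.1, 0.9]
opening: 0.0856
grip_force: 0.0
```

Request:
move_arm:
  xyz:
    - [0,0,-30]
    - [-20,0,-30]
    - [-30,0,-20]
    - [-35,0,0]
    - [-35,0,0]
    - [-30,-2,0]
    - [-20,-2,0]
    - [0,0,0]
    - [0,0,0]
  angular:
    - [0,0,0]
    - [0,0,0]
    - [0,0,0]
    - [0,0,0]
    - [0,0,0]
    - [0,0,0]
    - [0,0,0]
    - [0,0,0]
    - [0,0,0]

```text
time: 13.35
tool_pos: [0.4308, -0.2902, 0.2224]
tool_rot: [0.998, 0.055, 0.001, 0.0]
force: [-0.4, -0.3, -0.6]
opening: 0.0855
grip_force: 0.0
```

```bash
python3 - <<'E'
from h import *
plan([.423,-.29,.2]);shot('wrist','w6.png')
E
```

```text
t 13.3 pos [ 430.8 -290.2  222.4] yaw -3.0307 F [-0.4 -0.3 -0.6] open 0.0855 tilt [ 0.0019 -0.0004]
tool delta [-7.7 -1.1 22.4] turn z None
```

View pics/w6.png

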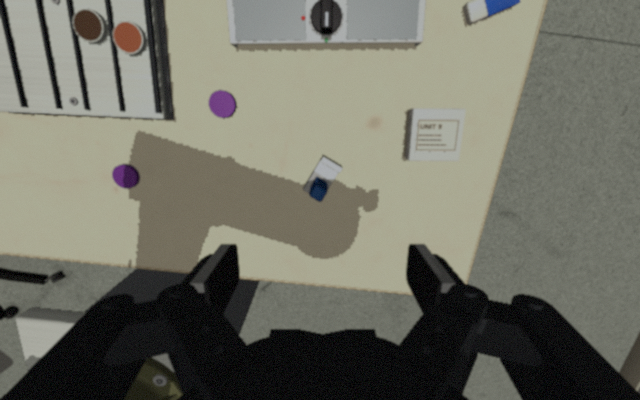

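```bash
python3 - <<'E'
from h import *
p,d,m=shot('wrist')
cv2.imwrite('pics/w6c.png',cv2.resize(p[140:220,280:360,::-1],None,fx=7,fy=7,interpolation=cv2.INTER_CUBIC))
s=p.astype(int);k=((s[...,2]-s[...,0]>25)&(s[...,2]>s[...,1]+5)).astype(np.uint8)
k[:140]=0;k[220:]=0;k[:,:280]=0;k[:,360:]=0
ys,xs=np.nonzero(k);print(len(xs),xs.min(),xs.max(),ys.min(),ys.max(),np.mean(xs),np.mean(ys))
print(d[175:200:6,312:326:4])
E
```

```text
237 311 326 178 200 318.21940928270044 189.7805907172996
[[0.35611352 0.3565625  0.3571666  0.35725886]
 [0.35868627 0.32696664 0.33627835 0.34863752]
 [0.3284184  0.31118697 0.31295457 0.32128927]
 [0.31488773 0.31464648 0.31435308 0.31429237]
 [0.37937018 0.31611866 0.31609872 0.3811825 ]]
```

View pics/w6c.png

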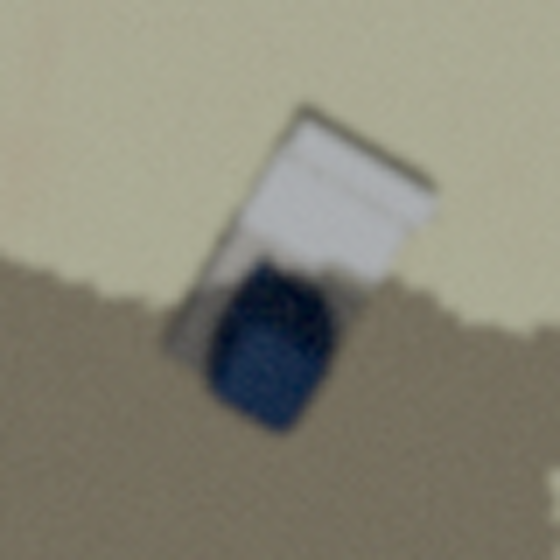

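```bash
python3 - <<'E'
from h import *
m=manip.camera_model('wrist')
h=ray(m,[(318.3,193.7)],.062)[0]; b=ray(m,[(323.3,155.4),(342.4,167.1)],.026)
print(h.round(4),b.round(4).tolist()); e=b[1]-b[0]; print('width',np.linalg.norm(e)); yw=np.arctan2(-e[0],e[1])+np.pi; print('yaw from blade',yw)
c=b.mean(0)-h; print('len',np.linalg.norm(c[:2]),np.arctan2(c[1],c[0]))
E
```

```text
[ 0.4187 -0.2869  0.062 ] [[0.4564, -0.2884, 0.026], [0.4449, -0.3128, 0.026]]
width 0.026999270228989104
yaw from blade 5.844638120149399
len 0.03477984365904025 -0.40430645784114577
```

Request:
move_arm:
  xyz:
    - [-6,-2,15]
    - [-6,-3,15]
    - [0,0,20]
    - [0,0,20]
    - [0,0,20]
    - [0,0,20]
    - [0,0,20]
    - [0,0,0]
    - [0,0,0]
  angular:
    - [0,0,0]
    - [0,0,0]
    - [0,0,0.134]
    - [0,0,0.134]
    - [0,0,0.134]
    - [0,0,0.134]
    - [0,0,0]
    - [0,0,0]
    - [0,0,0]

```text
time: 14.35
tool_pos: [0.4186, -0.2865, 0.0915]
tool_rot: [0.978, -0.21, -0.0, 0.0]
force: [1.1, 0.0, 0.1]
opening: 0.0853
grip_force: 0.0
```

```bash
python3 - <<'E'
from h import *
plan([.4187,-.2869,.030],2.717);p,d,m=shot('wrist')
cv2.imwrite('pics/w7c.png',cv2.resize(p[150:350,220:420,::-1],None,fx=3,fy=3,interpolation=cv2.INTER_CUBIC))
print(proj(m,[[.4187,-.2869,.062]]))
E
```

```text
t 14.3 pos [ 418.6 -286.5   91.5] yaw 2.7177 F [1.1 0.  0.1] open 0.0853 tilt [-0.0011 -0.0003]
tool delta [ 0.3  0.2 61.5] turn z 0.0007
[[323.90043479 228.55790369]]
```

View pics/w7c.png

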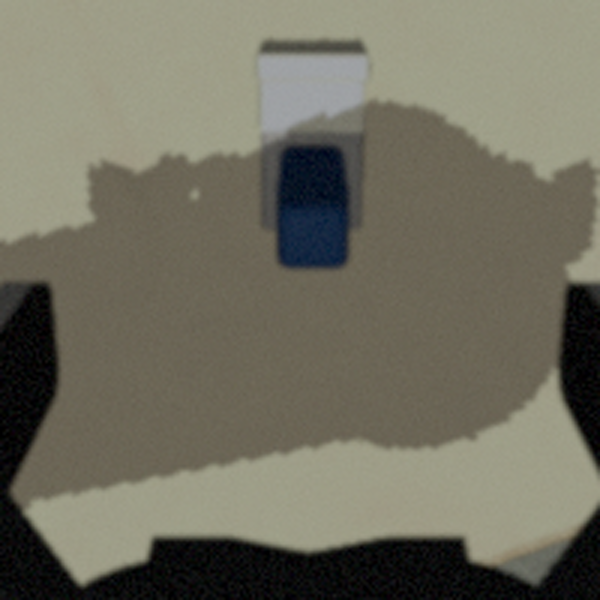

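Request:
move_arm:
  xyz:
    - [0,0,20]
    - [0,0,20]
    - [0,0,15]
    - [0,0,6]
    - [0,0,0]
    - [0,0,0]
  angular:
    - [0,0,0]
    - [0,0,0]
    - [0,0,0]
    - [0,0,0]
    - [0,0,0]
    - [0,0,0]

```text
time: 15.0
tool_pos: [0.4188, -0.2868, 0.0314]
tool_rot: [0.978, -0.211, 0.001, 0.0]
force: [-0.1, -0.3, -0.3]
opening: 0.0854
grip_force: 0.0
```

Request:
move_arm:
  xyz:
    - [0,0,0]
    - [0,0,0]
    - [0,0,0]
    - [0,0,0]
    - [0,0,0]
    - [0,0,0]
    - [0,0,0]
    - [0,0,0]
    - [0,0,0]
    - [0,0,0]
  angular:
    - [0,0,0]
    - [0,0,0]
    - [0,0,0]
    - [0,0,0]
    - [0,0,0]
    - [0,0,0]
    - [0,0,0]
    - [0,0,0]
    - [0,0,0]
    - [0,0,0]
  hand: -1
  force: 80

```text
time: 16.0
tool_pos: [0.4183, -0.2865, 0.0304]
tool_rot: [0.978, -0.211, 0.0, 0.0]
force: [-1.0, -0.9, 2.1]
opening: 0.0148
grip_force: 78.0
```

```bash
python3 - <<'E'
from h import *
print(manip.sense()['grip_force']);plan([.4187,-.2869,.030],2.717)
E
```

```text
78.04641366004944
t 16.0 pos [ 418.3 -286.5   30.4] yaw 2.7169 F [-1.  -0.9  2.1] open 0.0148 tilt [ 0.0001 -0.0001]
tool delta [0.5 0.2 0.4] turn z -0.0001
```

Request:
move_arm:
  xyz:
    - [0,0,-10]
    - [0,0,-25]
    - [0,0,-25]
    - [0,0,-20]
    - [-3,-20,0]
    - [-3,-30,0]
    - [-3,-35,0]
    - [-3,-35,0]
    - [-3,-35,0]
    - [-3,-30,0]
  angular:
    - [0,0,0]
    - [0,0,0]
    - [0,0,0]
    - [0,0,0]
    - [0,0,0]
    - [0,0,0]
    - [0,0,0]
    - [0,0,0]
    - [0,0,0]
    - [0,0,0]

```text
time: 17.0
tool_pos: [0.4783, -0.1088, 0.1105]
tool_rot: [0.978, -0.211, -0.0, -0.0]
force: [0.5, 0.4, -1.9]
opening: 0.0149
grip_force: 78.1
```

Request:
move_arm:
  xyz:
    - [-3,-20,0]
    - [-3,-15,0]
    - [0,0,0]
    - [0,0,0]
    - [0,0,0]
    - [0,0,0]
    - [0,0,0]
  angular:
    - [0,0,0]
    - [0,0,0]
    - [0,0,-0.121]
    - [0,0,-0.121]
    - [0,0,-0.121]
    - [0,0,-0.121]
    - [0,0,0]

```text
time: 17.7
tool_pos: [0.4869, -0.076, 0.1104]
tool_rot: [1.0, 0.03, -0.0, -0.0]
force: [-0.0, -0.8, -0.9]
opening: 0.0148
grip_force: 78.2
```

```bash
python3 - <<'E'
from h import *
print(manip.sense()['grip_force']);plan([.4871,-.0761,.0589],3.2016-2*np.pi)
p,d,m=shot('wrist','w8.png')
yw=.06;O=np.array([.5813,.0057,0])
def C(x,y,z): return O+[x*np.cos(yw)-y*np.sin(yw),x*np.sin(yw)+y*np.cos(yw),z]
q=p.copy()
for y in(96,56,16,-16,-56,-96):
    a,b=proj(m,[C(-.104,y/1e3,.033),C(.02,y/1e3,.033)]); cv2.line(q,tuple(map(int,a)),tuple(map(int,b)),(255,0,0),1)
for x,z in((.0255,.0295),(-.11,.027)):
    a,b=proj(m,[C(x,-.1,z),C(x,.1,z)]); cv2.line(q,tuple(map(int,a)),tuple(map(int,b)),(0,255,0),1)
cv2.imwrite('pics/w8o.png',q[...,::-1])
E
```

```text
78.16545724868774
t 17.7 pos [486.9 -76.  110.4] yaw -3.0813 F [-0.  -0.8 -0.9] open 0.0148 tilt [-0.0003  0.0002]
tool delta [ 0.2  0.1 51.5] turn z 0.0003
```

View pics/w8o.png

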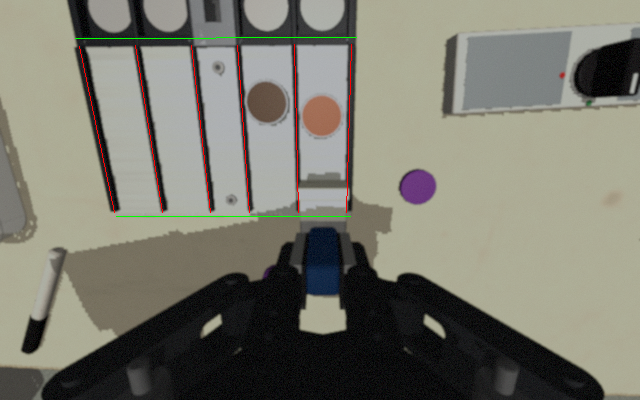

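Request:
move_arm:
  xyz:
    - [0,0,15]
    - [0,0,20]
    - [0,0,10]
    - [0,0,6]
    - [0,0,0]
    - [0,0,0]
  angular:
    - [0,0,0]
    - [0,0,0]
    - [0,0,0]
    - [0,0,0]
    - [0,0,0]
    - [0,0,0]

```text
time: 18.35
tool_pos: [0.4874, -0.0761, 0.0598]
tool_rot: [1.0, 0.029, 0.0, -0.0]
force: [-0.2, 1.3, -0.7]
opening: 0.0145
grip_force: 78.1
```

```bash
cat >> h.py <<'E'
yw=.06;O=np.array([.5813,.0057,0])
def C(x,y,z): return O+[x*np.cos(yw)-y*np.sin(yw),x*np.sin(yw)+y*np.cos(yw),z]
def cas(P): d=P-O; return np.array([d[0]*np.cos(yw)+d[1]*np.sin(yw),-d[0]*np.sin(yw)+d[1]*np.cos(yw),d[2]])*1000
E
python3 - <<'E'
from h import *
print(cas(manip.sense()['tool_pos']));plan(C(-.004,-.076,.0589),3.2016-2*np.pi)
E
```

```text
[-98.62594028 -76.01043834  59.80988067]
t 18.4 pos [487.4 -76.1  59.8] yaw -3.0827 F [-0.2  1.3 -0.7] open 0.0145 tilt [0.0007 0.0001]
tool delta [94.6 -0.1  1. ] turn z -0.0011
```

Request:
move_arm:
  xyz:
    - [8,0,0.5]
    - [8,0,0]
    - [8,0,0]
    - [7,0,0]
    - [7,0,0]
    - [7,0,0]
    - [7,0,0]
    - [7,0,0]
    - [7,0,0]
    - [6,0,0]
  angular:
    - [0,0,0]
    - [0,0,0]
    - [0,0,0]
    - [0,0,0]
    - [0,0,0]
    - [0,0,0]
    - [0,0,0]
    - [0,0,0]
    - [0,0,0]
    - [0,0,0]

```text
time: 19.35
tool_pos: [0.5598, -0.0718, 0.0588]
tool_rot: [1.0, 0.03, 0.0, -0.0]
force: [-0.5, 0.0, -1.8]
opening: 0.0146
grip_force: 78.1
```

Request:
move_arm:
  xyz:
    - [5,0,0]
    - [4,0,0]
    - [4,0,0]
    - [4,0,0]
    - [3,0,0]
    - [3,0,0]
    - [0,0,0]
    - [0,0,0]
  angular:
    - [0,0,0]
    - [0,0,0]
    - [0,0,0]
    - [0,0,0]
    - [0,0,0]
    - [0,0,0]
    - [0,0,0]
    - [0,0,0]

```text
time: 20.15
tool_pos: [0.5819, -0.0705, 0.0587]
tool_rot: [1.0, 0.03, -0.0, -0.0]
force: [-0.6, -0.4, -1.8]
opening: 0.0148
grip_force: 78.1
```

```bash
python3 - <<'E'
from h import *
print(cas(manip.sense()['tool_pos']));plan(C(-.004,-.076,.0589),3.2016-2*np.pi)
shot('wrist','w9.png')
E
```

```text
[ -3.99348013 -76.07100984  58.73560343]
t 20.1 pos [581.9 -70.5  58.7] yaw -3.0824 F [-0.6 -0.4 -1.8] open 0.0148 tilt [-0.0001  0.0001]
tool delta [-0.  -0.1 -0.2] turn z -0.0008
```

View pics/w9.png

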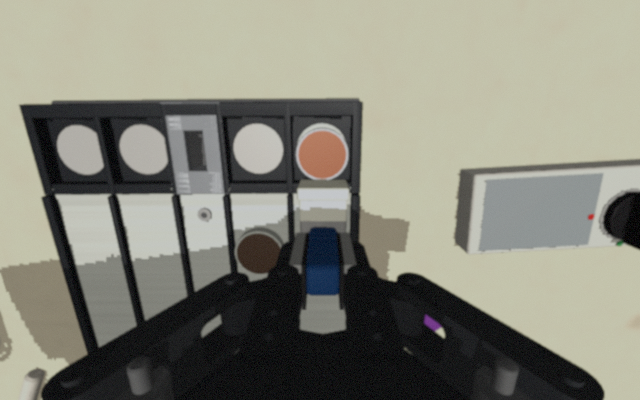

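```bash
python3 - <<'E'
from h import *
p,d,m=shot('wrist'); T=np.array(m['extrinsics'])
s=p.astype(int); k=(s[...,0]-s[...,2]>60); k[:120]=0;k[190:]=0;k[:,:290]=0;k[:,355:]=0
ys,xs=np.nonzero(k); print(len(xs),xs.mean(),ys.mean())
def pt(u,v): return ((T@np.r_[(u-m['cx'])/m['fx']*d[v,u],(v-m['cy'])/m['fy']*d[v,u],d[v,u],1])[:3])
for v in range(ys.min()+4,ys.max()-2,6): print(v,cas(pt(322,v)).round(1))
print('floor',cas(pt(258,150)).round(1), 'deck',cas(pt(150,220)).round(1))
E
```

```text
1660 321.76506024096386 154.094578313253
136 [ 55.9 -75.9  30. ]
142 [ 52.4 -75.9  30. ]
148 [ 48.9 -75.9  30.5]
154 [ 45.4 -75.9  31.1]
160 [ 41.5 -75.9  29.5]
166 [ 37.9 -75.9  30.1]
172 [ 34.3 -75.9  30.5]
floor [ 46.6 -35.4  21.3] deck [ 2.1 36.6 28.1]
```

Request:
move_arm:
  xyz:
    - [-10,0,0]
    - [-15,0,0]
    - [-10,0,-10]
    - [0,0,-20]
    - [-20,-10,0]
    - [-20,-15,0]
    - [-10,-15,0]
    - [0,0,10]
    - [0,0,15]
    - [0,0,5]
  angular:
    - [0,0,0]
    - [0,0,0]
    - [0,0,0]
    - [0,0,0]
    - [0,0,0]
    - [0,0,0]
    - [0,0,0]
    - [0,0,0]
    - [0,0,0]
    - [0,0,0]

```text
time: 21.25
tool_pos: [0.4938, -0.036, 0.0573]
tool_rot: [1.0, 0.03, -0.001, 0.0]
force: [-11.9, 6.3, 23.7]
opening: 0.0146
grip_force: 82.0
```

```bash
python3 - <<'E'
from h import *
print(cas(manip.sense()['tool_pos']));plan(C(-.004,-.036,.0589),3.2016-2*np.pi)
E
```

```text
[-89.87023521 -36.37577839  57.34771259]
t 21.2 pos [493.8 -36.   57.3] yaw -3.0825 F [-11.9   6.3  23.7] open 0.0146 tilt [-0.0024 -0.0005]
tool delta [85.9 -0.5 -1.8] turn z -0.0009
```

Request:
move_arm:
  xyz:
    - [0,0,-1.5]
    - [0,0,0]
    - [0,0,0]
  angular:
    - [0,0,0]
    - [0,0,0]
    - [0,0,0]

```text
time: 21.55
tool_pos: [0.4946, -0.0359, 0.0598]
tool_rot: [1.0, 0.029, -0.0, 0.0]
force: [0.7, 0.2, -1.8]
opening: 0.0146
grip_force: 78.2
```

```bash
python3 - <<'E'
from h import *
print(cas(manip.sense()['tool_pos']));plan(C(-.004,-.036,.0589),3.2016-2*np.pi);shot('wrist','w10.png')
E
```

```text
[-89.00741952 -36.32031807  59.80761735]
t 21.6 pos [494.6 -35.9  59.8] yaw -3.0830 F [ 0.7  0.2 -1.8] open 0.0146 tilt [-0.0008 -0.0001]
tool delta [85.  -0.4  0.8] turn z -0.0014
```

View pics/w10.png

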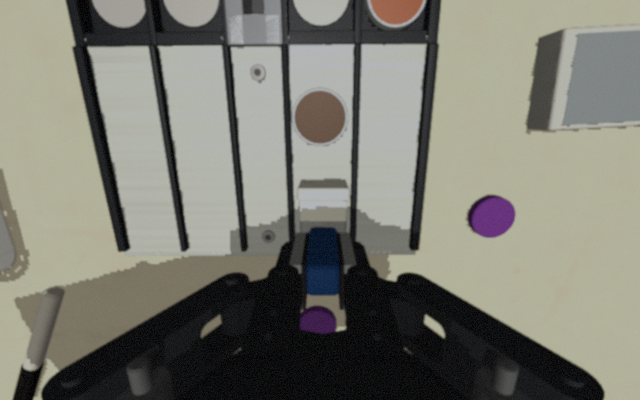

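Request:
move_arm:
  xyz:
    - [8,0,0.5]
    - [8,0,0]
    - [7,0,0]
    - [7,0,0]
    - [7,0,0]
    - [6,0,0]
    - [6,0,0]
    - [6,0,0]
    - [6,0,0]
    - [5,0,0]
  angular:
    - [0,0,0]
    - [0,0,0]
    - [0,0,0]
    - [0,0,0]
    - [0,0,0]
    - [0,0,0]
    - [0,0,0]
    - [0,0,0]
    - [0,0,0]
    - [0,0,0]

```text
time: 22.6
tool_pos: [0.5614, -0.0316, 0.0599]
tool_rot: [1.0, 0.03, 0.0, -0.0]
force: [-0.1, -0.5, -1.7]
opening: 0.0148
grip_force: 78.2
```

Request:
move_arm:
  xyz:
    - [4,0,0]
    - [4,0,0]
    - [4,0,0]
    - [3,0,0]
    - [2,0,0]
    - [2,0,0]
    - [0,0,0]
    - [0,0,0]
  angular:
    - [0,0,0]
    - [0,0,0]
    - [0,0,0]
    - [0,0,0]
    - [0,0,0]
    - [0,0,0]
    - [0,0,0]
    - [0,0,0]

```text
time: 23.4
tool_pos: [0.5795, -0.0305, 0.0598]
tool_rot: [1.0, 0.03, -0.0, -0.0]
force: [0.5, -0.3, -0.9]
opening: 0.0146
grip_force: 78.2
```

```bash
cat >> h.py <<'E'
def pocket(p,d,m,y):
    "heights (cassette mm) and colours along the pocket's middle line at lane y"
    T=np.array(m['extrinsics']); 
    for x in range(32,64,5):
        u,v=proj(m,[C(x/1e3,y/1e3,.029)])[0].round().astype(int)
        q=(T@np.r_[(u-m['cx'])/m['fx']*d[v,u],(v-m['cy'])/m['fy']*d[v,u],d[v,u],1])[:3]
        print(y,x,cas(q).round(1),p[v,u])
E
python3 - <<'E'
from h import *
print(cas(manip.sense()['tool_pos']));plan(C(-.004,-.036,.0589),3.2016-2*np.pi)
r=shot('wrist','w11.png'); pocket(*r,-36); pocket(*r,-76)
E
```

```text
[ -3.9789993  -36.06986338  59.75979437]
t 23.4 pos [579.5 -30.5  59.8] yaw -3.0824 F [ 0.5 -0.3 -0.9] open 0.0146 tilt [-0.0001  0.0001]
tool delta [-0.  -0.1  0.9] turn z -0.0008
-36 32 [ 32.2 -35.8  30.1] [113  94  76]
-36 37 [ 37.1 -35.9  29.8] [116  95  77]
-36 42 [ 42.  -35.9  29.1] [117  96  81]
-36 47 [ 46.9 -35.9  29.6] [121  99  83]
-36 52 [ 52.3 -35.9  29.3] [127 106  91]
-36 57 [ 57.  -35.9  29.4] [124 105  89]
-36 62 [ 62.  -35.9  21.7] [202 205 199]
-76 32 [ 32.2 -75.5  30.4] [171 107  78]
-76 37 [ 37.2 -75.8  30.4] [175 110  83]
-76 42 [ 42.  -75.5  30. ] [174 111  83]
-76 47 [ 46.9 -75.8  30.1] [176 114  87]
-76 52 [ 52.3 -75.5  30.3] [177 116  89]
-76 57 [ 57.  -75.7  30.5] [178 116  86]
-76 62 [ 61.9 -77.3  22.1] [197 195 188]
```

Request:
move_arm:
  xyz:
    - [-10,0,0]
    - [-15,0,0]
    - [-15,0,-10]
    - [0,0,-25]
    - [-10,15,-15]
    - [-20,32,0]
    - [-22,36,0]
    - [-22,38,0]
    - [-22,38,0]
    - [-20,34,0]
  angular:
    - [0,0,0]
    - [0,0,0]
    - [0,0,0]
    - [0,0,0]
    - [0,0,0]
    - [0,0,0]
    - [0,0,0]
    - [0,0,0]
    - [0,0,0]
    - [0,0,0]

```text
time: 24.45
tool_pos: [0.4334, -0.2342, 0.1101]
tool_rot: [1.0, 0.029, 0.0, 0.0]
force: [1.3, -0.3, -1.3]
opening: 0.015
grip_force: 78.3
```

Request:
move_arm:
  xyz:
    - [-12,22,0]
    - [-5,9,0]
    - [0,0,15]
    - [0,0,25]
    - [0,0,20]
    - [0,0,10]
    - [0,0,0]
    - [0,0,0]
  angular:
    - [0,0,0]
    - [0,0,0]
    - [0,0,0]
    - [0,0,0]
    - [0,0,0]
    - [0,0,0]
    - [0,0,0]
    - [0,0,0]

```text
time: 25.25
tool_pos: [0.4206, -0.2642, 0.0404]
tool_rot: [1.0, 0.03, 0.0, 0.0]
force: [0.1, 0.9, -0.2]
opening: 0.0148
grip_force: 78.3
```

```bash
python3 - <<'E'
from h import *
plan([.42,-.265,.0304],3.2016-2*np.pi)
E
```

```text
t 25.2 pos [ 420.6 -264.2   40.4] yaw -3.0815 F [ 0.1  0.9 -0.2] open 0.0148 tilt [ 0.0004 -0.0005]
tool delta [-0.6  0.7 10. ] turn z 0.0001
```

Request:
move_arm:
  xyz:
    - [0,0,3]
    - [0,0,3]
    - [0,0,2]
    - [0,0,1]
    - [0,0,0.5]
    - [0,0,0]
    - [0,0,0]
  angular:
    - [0,0,0]
    - [0,0,0]
    - [0,0,0]
    - [0,0,0]
    - [0,0,0]
    - [0,0,0]
    - [0,0,0]

```text
time: 25.95
tool_pos: [0.4201, -0.2645, 0.0305]
tool_rot: [1.0, 0.03, 0.0, 0.0]
force: [0.5, 0.4, 1.0]
opening: 0.0145
grip_force: 78.5
```

Request:
move_arm:
  xyz:
    - [0,0,0]
    - [0,0,0]
    - [0,0,0]
    - [0,0,0]
    - [0,0,0]
    - [0,0,0]
    - [0,0,-10]
    - [0,0,-30]
    - [0,0,-40]
    - [0,0,-40]
  angular:
    - [0,0,0]
    - [0,0,0]
    - [0,0,0]
    - [0,0,0]
    - [0,0,0]
    - [0,0,0]
    - [0,0,0]
    - [0,0,0]
    - [0,0,0]
    - [0,0,0]
  hand: 1

```text
time: 26.95
tool_pos: [0.4197, -0.2645, 0.1523]
tool_rot: [1.0, 0.03, -0.0, 0.0]
force: [0.1, -0.6, -0.5]
opening: 0.0849
grip_force: 0.0
```

```bash
python3 - <<'E'
from h import *
plan([.6004,-.2752,.15],-3.03)
p,d,m=shot('wrist','w12.png'); T=np.array(m['extrinsics'])
s=p.astype(int);k=((s[...,2]-s[...,0]>25)&(s[...,2]>s[...,1]+5)&(d>0)&(d<.34)).astype(np.uint8)
n,l,st,c=cv2.connectedComponentsWithStats(k)
for i in range(1,n):
    if st[i,4]>60:
        ys,xs=np.nonzero(l==i); P=np.array([(T@np.r_[(u-m['cx'])/m['fx']*d[v,u],(v-m['cy'])/m['fy']*d[v,u],d[v,u],1])[:3] for u,v in zip(xs,ys)])
        t=P[P[:,2]>P[:,2].max()-.008]; print(st[i],c[i],'ztop',P[:,2].max(),t.mean(0),np.ptp(t,axis=0))
E
```

```text
t 26.9 pos [ 419.7 -264.5  152.3] yaw -3.0823 F [ 0.1 -0.6 -0.5] open 0.0849 tilt [-0.0002 -0.0003]
tool delta [179.7  21.4   2.3] turn z -0.0523
[314 182  17  26 403] [322.29776675 194.78411911] ztop 0.06436942394273162 [ 0.42250483 -0.26418799  0.06209077] [0.01499689 0.01436399 0.00790115]
```

Request:
move_arm:
  xyz:
    - [15,2,0]
    - [28,3,0]
    - [35,4,0]
    - [35,4,0]
    - [30,4,0]
    - [22,3,0]
    - [15,1,0]
    - [0,0,0]
    - [0,0,0]
  angular:
    - [0,0,0]
    - [0,0,0]
    - [0,0,0]
    - [0,0,0]
    - [0,0,0]
    - [0,0,0]
    - [0,0,0]
    - [0,0,-0.052]
    - [0,0,0]

```text
time: 27.9
tool_pos: [0.6013, -0.2747, 0.1502]
tool_rot: [0.998, 0.056, -0.0, -0.0]
force: [-0.2, -0.5, -0.5]
opening: 0.0855
grip_force: 0.0
```

```bash
python3 - <<'E'
from h import *
plan([.6004,-.2752,.0325],-3.03)
p,d,m=shot('wrist','w13.png'); T=np.array(m['extrinsics'])
vv,uu=np.mgrid[0:230,0:640]; K=np.array([[m['fx'],0,m['cx']],[0,m['fy'],m['cy']],[0,0,1]])
q=cv2.undistortPoints(np.c_[uu.ravel(),vv.ravel()].astype(float).reshape(-1,1,2),K,np.array(m['dist_coeffs'])).reshape(-1,2)
dd=d[:230].ravel(); P=(np.c_[q,np.ones(len(q))]*dd[:,None])@T[:3,:3].T+T[:3,3]
near=(abs(P[:,0]-.60)<.07)&(abs(P[:,1]+.275)<.125)&(dd>0)
pl=P[near&(abs(P[:,2]-.022)<.005)]; r=cv2.minAreaRect(pl[:,:2].astype(np.float32)*1000); print('plate',r, cv2.boxPoints(r).round(1).tolist())
kb=P[near&(P[:,2]>.044)&(P[:,2]<.06)]; print('bar',len(kb),cv2.minAreaRect(kb[:,:2].astype(np.float32)*1000))
E
```

```text
t 27.9 pos [ 601.3 -274.7  150.2] yaw -3.0297 F [-0.2 -0.5 -0.5] open 0.0855 tilt [-0.0005  0.    ]
tool delta [ -0.9   0.4 117.7] turn z 0.0003
plate ((606.906494140625, -274.60797119140625), (58.07597351074219, 211.4705810546875), 6.75739049911499) [[565.5999755859375, -173.0], [590.5, -383.0], [648.2000122070312, -376.20001220703125], [623.2999877929688, -166.1999969482422]]
bar 524 ((602.4579467773438, -275.17901611328125), (35.90069580078125, 10.80960750579834), 6.331636905670166)
```

Request:
move_arm:
  xyz:
    - [0,0,-25]
    - [-2,-20,-25]
    - [-2,-32,-25]
    - [-2,-38,-20]
    - [-3,-40,0]
    - [-3,-40,0]
    - [-3,-38,0]
    - [-3,-32,0]
    - [-2,-25,0]
    - [0,-14,0]
  angular:
    - [0,0,0]
    - [0,0,0]
    - [0,0,0]
    - [0,0,0]
    - [0,0,0]
    - [0,0,0]
    - [0,0,0]
    - [0,0,0]
    - [0,0,0]
    - [0,0,0]

```text
time: 28.95
tool_pos: [0.5496, 0.0018, 0.2462]
tool_rot: [0.998, 0.056, 0.001, -0.0]
force: [0.2, -0.4, 0.3]
opening: 0.0851
grip_force: 0.0
```

Request:
move_arm:
  xyz:
    - [-20,0,0]
    - [-20,0,0]
    - [-20,0,0]
    - [0,0,0]
    - [0,0,0]
  angular:
    - [0,0,0]
    - [0,0,0]
    - [0,0,0]
    - [0,0,0]
    - [0,0,0]

```text
time: 29.45
tool_pos: [0.4906, -0.0066, 0.2459]
tool_rot: [0.998, 0.055, 0.001, -0.0]
force: [0.0, -0.8, -0.2]
opening: 0.0853
grip_force: 0.0
```

```bash
cat >> h.py <<'E'
def railfit(p,m):
    g=cv2.GaussianBlur(p.max(2).astype(np.float32),(3,3),0); out=[]
    for y in(96,56,16,-16,-56,-96):
        pts=[]
        for x in np.linspace(-95,15,45):
            ys=np.arange(y-7,y+7.01,.5); uv=proj(m,[C(x/1e3,t/1e3,.033) for t in ys])
            if uv.min()<2 or uv[:,0].max()>637 or uv[:,1].max()>397: continue
            v=cv2.remap(g,uv[:,0].astype(np.float32),uv[:,1].astype(np.float32),cv2.INTER_LINEAR).ravel()
            w=np.clip(v.max()*.6-v,0,None)
            if v.max()-v.min()>40 and v.min()<50: pts.append((x,(w*ys).sum()/w.sum()))
        if len(pts)>12:
            a=np.array(pts); c=np.polyfit(a[:,0],a[:,1],1); e=abs(a[:,1]-np.polyval(c,a[:,0])); a=a[e<1]
            if len(a)>8: c=np.polyfit(a[:,0],a[:,1],1); out.append((y,len(a),c[0],np.polyval(c,-40)-y))
    return out
E
python3 - <<'E'
from h import *
plan([.55,0,.25])
p,d,m=shot('wrist','w14.png')
for o in railfit(p,m): print(np.round(o,4))
p,d,m=shot('top','t2.png')
for o in railfit(p,m): print('top',np.round(o,4))
E
```

```text
t 29.4 pos [490.6  -6.6 245.9] yaw -3.0312 F [ 0.  -0.8 -0.2] open 0.0853 tilt [0.0014 0.0006]
tool delta [59.8 -0.  -4. ] turn z None
[9.600e+01 3.300e+01 5.400e-03 5.285e-01]
[-9.600e+01  2.100e+01  3.800e-03 -1.097e-01]
```

```bash
python3 - <<'E'
from h import *
p,d,m=shot('wrist','w14.png')
H=np.array([proj(m,[C(x/1e3,y/1e3,.030)])[0] for y in np.arange(15,-15.1,-.5) for x in np.arange(70,25,-.5)],np.float32).reshape(61,90,2)
g=cv2.remap(p.max(2),H[...,0],H[...,1],cv2.INTER_LINEAR)
xs=np.arange(70,25,-.5); ys=np.arange(15,-15.1,-.5)
print('x profile y=0',list(zip(xs[::3],g[28:33].mean(0)[::3].round())))
print('y profile x=47',list(zip(ys[::2],g[:,40:52].mean(1)[::2].round())))
E
```

```text
x profile y=0 [(np.float64(70.0), np.float64(59.0)), (np.float64(68.5), np.float64(98.0)), (np.float64(67.0), np.float64(126.0)), (np.float64(65.5), np.float64(131.0)), (np.float64(64.0), np.float64(132.0)), (np.float64(62.5), np.float64(132.0)), (np.float64(61.0), np.float64(126.0)), (np.float64(59.5), np.float64(88.0)), (np.float64(58.0), np.float64(46.0)), (np.float64(56.5), np.float64(41.0)), (np.float64(55.0), np.float64(40.0)), (np.float64(53.5), np.float64(48.0)), (np.float64(52.0), np.float64(59.0)), (np.float64(50.5), np.float64(72.0)), (np.float64(49.0), np.float64(72.0)), (np.float64(47.5), np.float64(73.0)), (np.float64(46.0), np.float64(75.0)), (np.float64(44.5), np.float64(76.0)), (np.float64(43.0), np.float64(75.0)), (np.float64(41.5), np.float64(77.0)), (np.float64(40.0), np.float64(74.0)), (np.float64(38.5), np.float64(74.0)), (np.float64(37.0), np.float64(77.0)), (np.float64(35.5), np.float64(100.0)), (np.float64(34.0), np.float64(126.0)), (np.float64(32.5), np.float64(130.0)), (np.float64(31.0), np.float64(131.0)), (np.float64(29.5), np.float64(130.0)), (np.float64
[... 574 characters left out ...]
0)), (np.float64(2.0), np.float64(74.0)), (np.float64(1.0), np.float64(74.0)), (np.float64(0.0), np.float64(74.0)), (np.float64(-1.0), np.float64(74.0)), (np.float64(-2.0), np.float64(74.0)), (np.float64(-3.0), np.float64(73.0)), (np.float64(-4.0), np.float64(76.0)), (np.float64(-5.0), np.float64(95.0)), (np.float64(-6.0), np.float64(116.0)), (np.float64(-7.0), np.float64(129.0)), (np.float64(-8.0), np.float64(132.0)), (np.float64(-9.0), np.float64(131.0)), (np.float64(-10.0), np.float64(131.0)), (np.float64(-11.0), np.float64(132.0)), (np.float64(-12.0), np.float64(130.0)), (np.float64(-13.0), np.float64(124.0)), (np.float64(-14.0), np.float64(108.0)), (np.float64(-15.0), np.float64(85.0))]
```

Request:
move_arm:
  xyz:
    - [5,15,0]
    - [9,30,0]
    - [9,34,0]
    - [10,36,0]
    - [10,36,0]
    - [10,36,12]
    - [9,34,20]
    - [9,30,25]
    - [6,20,25]
    - [2,8,13]
  angular:
    - [0,0,0]
    - [0,0,0]
    - [0,0,0]
    - [0,0,0]
    - [0,0,0]
    - [0,0,0]
    - [0,0,0]
    - [0,0,0]
    - [0,0,0]
    - [0,0,0]

```text
time: 30.6
tool_pos: [0.5994, -0.2764, 0.1456]
tool_rot: [0.999, 0.054, -0.003, -0.001]
force: [-0.6, 1.2, -0.6]
opening: 0.0854
grip_force: 0.0
```

```bash
python3 - <<'E'
from h import *
plan([.6004,-.2752,.0325],-3.03)
E
```

```text
t 30.6 pos [ 599.4 -276.4  145.6] yaw -3.0328 F [-0.6  1.2 -0.6] open 0.0854 tilt [-0.0057  0.0016]
tool delta [  1.8  -0.8 113.1] turn z -0.0028
```

Still settling; descend partway, re-read, then finish.

Request:
move_arm:
  xyz:
    - [0,0,0]
    - [0,0,20]
    - [0,0,25]
    - [0,0,20]
    - [0,0,5]
    - [0,0,0]
    - [0,0,0]
  angular:
    - [0,0,0]
    - [0,0,0]
    - [0,0,0]
    - [0,0,0]
    - [0,0,0]
    - [0,0,0]
    - [0,0,0]

```text
time: 31.3
tool_pos: [0.601, -0.2748, 0.0827]
tool_rot: [0.998, 0.056, 0.001, 0.001]
force: [0.0, -0.5, 0.5]
opening: 0.0853
grip_force: 0.0
```

```bash
python3 - <<'E'
from h import *
plan([.6004,-.2752,.0325],-3.03)
E
```

```text
t 31.3 pos [ 601.  -274.8   82.7] yaw -3.0297 F [ 0.  -0.5  0.5] open 0.0853 tilt [ 0.0028 -0.0012]
tool delta [-0.8  0.3 50.2] turn z 0.0003
```

Request:
move_arm:
  xyz:
    - [-0.5,0,15]
    - [0,0,20]
    - [0,0,10]
    - [0,0,5]
    - [0,0,0]
    - [0,0,0]
  angular:
    - [0,0,0]
    - [0,0,0]
    - [0,0,0]
    - [0,0,0]
    - [0,0,0]
    - [0,0,0]

```text
time: 31.9
tool_pos: [0.6, -0.2751, 0.0311]
tool_rot: [0.998, 0.056, 0.0, 0.0]
force: [-0.1, -0.4, -0.1]
opening: 0.0854
grip_force: 0.0
```

Request:
move_arm:
  xyz:
    - [0,0,0]
    - [0,0,0]
    - [0,0,0]
    - [0,0,0]
    - [0,0,0]
    - [0,0,0]
    - [0,0,0]
    - [0,0,0]
    - [0,0,0]
    - [0,0,0]
  angular:
    - [0,0,0]
    - [0,0,0]
    - [0,0,0]
    - [0,0,0]
    - [0,0,0]
    - [0,0,0]
    - [0,0,0]
    - [0,0,0]
    - [0,0,0]
    - [0,0,0]
  hand: -1
  force: 80

```text
time: 32.9
tool_pos: [0.5996, -0.2749, 0.0306]
tool_rot: [0.998, 0.056, 0.0, 0.0]
force: [-0.0, -0.1, 3.0]
opening: 0.0104
grip_force: 78.6
```

```bash
python3 - <<'E'
from h import *
plan([.6004,-.2752,.0325],-3.03);print(manip.sense()['wrist_torque'])
E
```

```text
t 32.9 pos [ 599.6 -274.9   30.6] yaw -3.0304 F [-0.  -0.1  3. ] open 0.0104 tilt [ 0.0003 -0.0001]
tool delta [ 0.7  0.4 -1.9] turn z -0.0004
[ 0.1992176   0.23386843 -0.02539099]
```

Request:
move_arm:
  xyz:
    - [0,0,-10]
    - [0,0,-25]
    - [0,0,-30]
    - [0,0,-30]
    - [3,-15,-15]
    - [6,-28,0]
    - [7,-34,0]
    - [8,-36,0]
    - [8,-38,0]
    - [8,-36,0]
  angular:
    - [0,0,0]
    - [0,0,0]
    - [0,0,0]
    - [0,0,0]
    - [0,0,0]
    - [0,0,0]
    - [0,0,0]
    - [0,0,0]
    - [0,0,0]
    - [0,0,0]

```text
time: 33.9
tool_pos: [0.6179, -0.0822, 0.1394]
tool_rot: [0.998, 0.056, -0.001, -0.0]
force: [-0.3, 0.0, -2.5]
opening: 0.01
grip_force: 78.3
```

Request:
move_arm:
  xyz:
    - [8,-34,0]
    - [7,-30,0]
    - [4,-20,0]
    - [1,-8,0]
    - [0,0,0]
    - [0,0,0]
    - [0,0,0]
    - [0,0,0]
  angular:
    - [0,0,0]
    - [0,0,0]
    - [0,0,0]
    - [0,0,0]
    - [0,0,0.054]
    - [0,0,0]
    - [0,0,0]
    - [0,0,0]

```text
time: 34.7
tool_pos: [0.628, 0.0087, 0.1401]
tool_rot: [1.0, 0.029, -0.0, -0.0]
force: [-0.2, -0.2, -2.3]
opening: 0.0102
grip_force: 78.3
```

```bash
cat >> h.py <<'E'
def cover(zc,thr=.005,p=None,d=None,m=None):
    if p is None: p,d,m=shot('wrist')
    T=np.array(m['extrinsics']); vv,uu=np.mgrid[0:300,0:640]; K=np.array([[m['fx'],0,m['cx']],[0,m['fy'],m['cy']],[0,0,1]])
    q=cv2.undistortPoints(np.c_[uu.ravel(),vv.ravel()].astype(float).reshape(-1,1,2),K,np.array(m['dist_coeffs'])).reshape(-1,2)
    dd=d[:300].ravel(); P=(np.c_[q,np.ones(len(q))]*dd[:,None])@T[:3,:3].T+T[:3,3]; t=manip.sense()['tool_pos']
    P=P[(dd>0)&(p[:300].max(2).ravel()>60)&(abs(P[:,0]-t[0]-.005)<.05)&(abs(P[:,1]-t[1])<.13)&(abs(P[:,2]-zc)<thr)]
    r=cv2.minAreaRect(P[:,:2].astype(np.float32)*1000); a=r[2] if r[1][0]<r[1][1] else r[2]-90
    A=np.c_[P[:,:2]-P[:,:2].mean(0),np.ones(len(P))]; print('plate',np.round(r[0],1),np.round(r[1],1),'yaw',np.radians(a).round(4),'z',P[:,2].mean().round(4),'tilt',np.linalg.lstsq(A,P[:,2],rcond=None)[0][:2].round(3))
E
python3 - <<'E'
from h import *
plan([.6279,.0089,.0426],-3.084);s=manip.sense();print(s['grip_force'],s['wrist_torque'])
cover(s['tool_pos'][2]-.0306+.022)
E
```

```text
t 34.7 pos [628.    8.7 140.1] yaw -3.0841 F [-0.2 -0.2 -2.3] open 0.0102 tilt [-0.0004  0.0001]
tool delta [-0.1 -0.2 97.5] turn z -0.0001
78.2955014705658 [-0.0337423   0.02777037  0.02372339]
plate [635.2   9.2] [ 58.5 211.5] yaw 0.0653 z 0.1323 tilt [-0.012 -0.001]
```

Request:
move_arm:
  xyz:
    - [0,0,15]
    - [0,0,20]
    - [0,0,20]
    - [0,0,12]
    - [0,0,6]
    - [0,0,0]
    - [0,0,0]
  angular:
    - [0,0,0]
    - [0,0,0]
    - [0,0,0]
    - [0,0,0]
    - [0,0,0]
    - [0,0,0]
    - [0,0,0]

```text
time: 35.45
tool_pos: [0.6287, 0.009, 0.0682]
tool_rot: [1.0, 0.029, 0.001, 0.0]
force: [-0.0, 0.7, -1.7]
opening: 0.0104
grip_force: 78.3
```

Request:
move_arm:
  xyz:
    - [0,0,3]
    - [0,0,3]
    - [0,0,3]
    - [0,0,3]
    - [0,0,0]
    - [0,0,0]
  angular:
    - [0,0,0]
    - [0,0,0]
    - [0,0,0]
    - [0,0,0]
    - [0,0,0]
    - [0,0,0]

```text
time: 36.05
tool_pos: [0.6282, 0.009, 0.0552]
tool_rot: [1.0, 0.029, -0.0, 0.0]
force: [-0.7, 0.4, -1.1]
opening: 0.0103
grip_force: 78.3
```

```bash
python3 - <<'E'
from h import *
plan([.6279,.0089,.0426],-3.084);s=manip.sense();print(s['grip_force'],s['wrist_torque'])
E
```

```text
t 36.0 pos [628.2   9.   55.2] yaw -3.0843 F [-0.7  0.4 -1.1] open 0.0103 tilt [-0.0002 -0.0001]
tool delta [-0.3  0.1 12.6] turn z -0.0003
78.29551577568054 [-0.00980755  0.0488174   0.01105322]
```

Skirt has passed the row's top with no contact; the last 12.6 mm.

Request:
move_arm:
  xyz:
    - [0,0,3]
    - [0,0,3]
    - [0,0,3]
    - [0,0,2]
    - [0,0,1]
    - [0,0,0.5]
    - [0,0,0]
    - [0,0,0]
  angular:
    - [0,0,0]
    - [0,0,0]
    - [0,0,0]
    - [0,0,0]
    - [0,0,0]
    - [0,0,0]
    - [0,0,0]
    - [0,0,0]

```text
time: 36.85
tool_pos: [0.6282, 0.0091, 0.0428]
tool_rot: [1.0, 0.029, -0.0, -0.0]
force: [-0.4, -0.7, -2.9]
opening: 0.0099
grip_force: 78.4
```

```bash
python3 - <<'E'
from h import *
plan([.6279,.0089,.0426],-3.084);s=manip.sense();print(s['grip_force'],s['wrist_torque'])
cover(.034)
E
```

```text
t 36.9 pos [628.2   9.1  42.8] yaw -3.0844 F [-0.4 -0.7 -2.9] open 0.0099 tilt [-0.0001  0.0001]
tool delta [-0.3  0.2  0.2] turn z -0.0004
78.35424184799194 [-0.01133306  0.15509971  0.00314006]
plate [625.2   8.6] [ 78.8 211.9] yaw 0.063 z 0.0349 tilt [-0. -0.]
```

Request:
move_arm:
  xyz:
    - [0,0,0.5]
    - [0,0,0]
    - [0,0,0]
  angular:
    - [0,0,0]
    - [0,0,0]
    - [0,0,0]

```text
time: 37.2
tool_pos: [0.6282, 0.0091, 0.0426]
tool_rot: [1.0, 0.029, 0.0, -0.0]
force: [-1.7, 0.2, 0.8]
opening: 0.0102
grip_force: 78.7
```

Request:
move_arm:
  xyz:
    - [0,0,0]
    - [0,0,0]
    - [0,0,0]
    - [0,0,0]
    - [0,0,0]
    - [0,0,0]
    - [0,0,0]
    - [0,0,0]
    - [0,0,0]
    - [0,0,0]
  angular:
    - [0,0,0.14]
    - [0,0,0.14]
    - [0,0,0.14]
    - [0,0,0.14]
    - [0,0,0.14]
    - [0,0,0.14]
    - [0,0,0.14]
    - [0,0,0.14]
    - [0,0,0.14]
    - [0,0,0.14]

```text
time: 38.2
tool_pos: [0.6289, 0.0094, 0.0426]
tool_rot: [0.781, -0.624, 0.0, -0.001]
force: [1.3, 0.9, -1.4]
opening: 0.0103
grip_force: 78.4
```

Request:
move_arm:
  xyz:
    - [0,0,0]
    - [0,0,0]
    - [0,0,0]
    - [0,0,0]
    - [0,0,0]
    - [0,0,0]
    - [0,0,0]
  angular:
    - [0,0,0.05]
    - [0,0,0.05]
    - [0,0,0.04]
    - [0,0,0.03]
    - [0,0,0.03]
    - [0,0,0]
    - [0,0,0]

```text
time: 38.9
tool_pos: [0.6284, 0.0091, 0.0426]
tool_rot: [0.717, -0.697, 0.0, -0.0]
force: [0.2, 0.3, 0.9]
opening: 0.0101
grip_force: 78.6
```

```bash
python3 - <<'E'
from h import *
plan([.6279,.0089,.0426],1.635);s=manip.sense();print(s['grip_force'],s['wrist_torque'])
E
```

```text
t 38.9 pos [628.4   9.1  42.6] yaw 1.5993 F [0.2 0.3 0.9] open 0.0101 tilt [0.0006 0.0001]
tool delta [ 0.2  0.5 -0. ] turn z -0.0357
78.56494903564453 [ 1.85370670e-01 -3.59300501e-01 -3.36499417e-04]
```

Request:
move_arm:
  xyz:
    - [0,0,0]
    - [0,0,0]
    - [0,0,0]
    - [0,0,0]
  angular:
    - [0,0,0.03]
    - [0,0,0.03]
    - [0,0,0]
    - [0,0,0]

```text
time: 39.3
tool_pos: [0.6302, 0.0096, 0.0431]
tool_rot: [-0.696, 0.718, -0.001, 0.002]
force: [8.4, 0.6, -2.9]
opening: 0.0107
grip_force: 78.9
```

```bash
python3 - <<'E'
from h import *
plan([.6279,.0089,.0426],1.635);s=manip.sense();print(s['grip_force'],s['wrist_torque'])
E
```

```text
t 39.3 pos [630.2   9.6  43.1] yaw 1.5394 F [ 8.4  0.6 -2.9] open 0.0107 tilt [0.005  0.0007]
tool delta [0.8 2.3 0.5] turn z -0.0956
78.94911646842957 [ 0.36953025 -2.79785217  0.83031216]
```

Request:
move_arm:
  xyz:
    - [0,0,0]
    - [0,0,0]
    - [0,0,0]
  angular:
    - [0,0,-0.04]
    - [0,0,0]
    - [0,0,0]

```text
time: 39.6
tool_pos: [0.6288, 0.0092, 0.0426]
tool_rot: [0.71, -0.705, 0.0, -0.001]
force: [4.5, 1.2, -1.2]
opening: 0.0102
grip_force: 78.6
```

```bash
python3 - <<'E'
from h import *
plan([.6279,.0089,.0426],1.635);s=manip.sense();print(s['grip_force'],s['wrist_torque'])
E
```

```text
t 39.6 pos [628.8   9.2  42.6] yaw 1.5777 F [ 4.5  1.2 -1.2] open 0.0102 tilt [0.0015 0.0003]
tool delta [0.3 0.9 0. ] turn z -0.0573
78.61700177192688 [ 0.25424575 -1.62096218  0.36825402]
```

Request:
move_arm:
  xyz:
    - [0,0,0]
    - [0,0,0]
  angular:
    - [0,0,-0.025]
    - [0,0,0]

```text
time: 39.8
tool_pos: [0.6281, 0.0089, 0.0426]
tool_rot: [0.719, -0.695, -0.0, 0.0]
force: [2.3, 0.0, 2.0]
opening: 0.0106
grip_force: 78.8
```

Request:
move_arm:
  xyz:
    - [0,0,0]
    - [0,0,0]
    - [0,0,0]
    - [0,0,0]
    - [0,0,0]
    - [0,0,0]
    - [0,0,-10]
    - [0,0,-30]
    - [0,0,-40]
    - [0,0,-20]
  angular:
    - [0,0,0]
    - [0,0,0]
    - [0,0,0]
    - [0,0,0]
    - [0,0,0]
    - [0,0,0]
    - [0,0,0]
    - [0,0,0]
    - [0,0,0]
    - [0,0,0]
  hand: 1

```text
time: 40.8
tool_pos: [0.6295, 0.0088, 0.1475]
tool_rot: [0.719, -0.695, 0.002, -0.002]
force: [0.8, -0.1, 0.0]
opening: 0.0854
grip_force: 0.0
```

Request:
move_arm:
  xyz:
    - [0,0,-30]
    - [0,0,-30]
    - [0,0,-20]
    - [0,0,0]
    - [0,0,0]
  angular:
    - [0,0,0]
    - [0,0,0]
    - [0,0,0]
    - [0,0,0]
    - [0,0,0]

```text
time: 41.3
tool_pos: [0.6283, 0.0092, 0.2231]
tool_rot: [0.719, -0.695, 0.0, -0.001]
force: [-0.2, 0.0, 0.4]
opening: 0.0855
grip_force: 0.0
```

```bash
python3 - <<'E'
from h import *
plan([.6279,.0089,.0426],1.635)
p,d,m=shot('wrist','w15.png'); T=np.array(m['extrinsics']); print(manip.sense()['wrist_torque'])
cover(.034,.0025,p,d,m); cover(.060,.008,np.full_like(p,255),d,m)
# white pointer: bright pixels on the knob's top
best=[]
for x in np.arange(-22,22.1,2):
    row=''
    for y in np.arange(24,-24.1,-2):
        u,v=proj(m,[C(.0475+x/1e3,y/1e3,.065)])[0].round().astype(int); row+='%4d'%p[v,u].max()
    print(row)
g=p.astype(int)
for n,k in(('red',(g[...,0]>g[...,1]+50)&(g[...,0]>g[...,2]+50)),('green',(g[...,1]>g[...,0]+30)&(g[...,1]>g[...,2]+20))):
    ys,xs=np.nonzero(k)
    if len(xs): print(n,[cas(q).round(1).tolist() for q in ray(m,np.c_[xs,ys][:400],.034) if abs(cas(q)[0]-47)<30 and abs(cas(q)[1])<30][:6])
E
```

```text
t 41.3 pos [628.3   9.2 223.1] yaw 1.6038 F [-0.2  0.   0.4] open 0.0855 tilt [0.0012 0.0007]
tool delta [  0.4   0.6 180.5] turn z -0.0312
[0.04424706 0.04747371 0.05483715]
plate [621.5   7.6] [ 82.8 210.4] yaw 0.031 z 0.0348 tilt [0.004 0.001]
plate [629.4   7.8] [11.1 36.3] yaw 0.029 z 0.0651 tilt [0.007 0.047]
  45  36  34  29  31  31  31  38  42  62  72  77  76  77  75  73  77  75  80  82  81  77  66  62  61
 131 105  93  95  93  95  91  92  95 102 105 101 104 101  96  79  97 103 103 108 109 113 111 109 111
 141 112  96  94  96 102 112 117 117 114 115 115 117 115 104  84  98 111 116 116 116 114 116 116 115
 135 117  92  87  83  92 111 115 113 115 113 113 112 102  93  86  86  98 112 110 115 115 114 116 116
 136 133 117 103  82  92 115 116 112 112 115 100  71  47  33  30  38  46  60  84 102 114 115 116 115
 135 136 137 124  94  91 107 114 112 111  93  74  40  29  27  15  26  21  19  37  71 104 109 114 115
 139 136 137 139 133 118 115 114 111  91  45  33  24  23  21  27  33  18  18  24  49  47  87 113 117
 138 137 138 137 138 143 151 144  99  45  22  18  21  10  12  26  26  26  19
[... 865 characters left out ...]
 165 111  29  19  22  31  25  25  27  19  30  26  19  41  98 154 171
 139 137 138 139 138 138 164 168 169 156 101  27  27  32  38  15  10  24  22  39  53  86 147 166 169
 138 137 139 137 138 140 161 169 168 168 151 103  69  32  30  17  29  38  45  66  93 114 155 169 170
 139 138 139 137 139 139 162 168 168 169 165 143 115  86  65  48  54  60  98 102 113 109 122 162 170
 138 140 137 137 136 142 163 166 167 166 153 116 113 112 108 102 105 106 108 112 116 113 115 138 171
 136 137 138 138 137 138 151 163 168 168 151 112 111 112 112 113 113 114 113 114 113 116 117 138 169
 139 138 136 137 137 138 152 162 167 167 154 110 111 112 113 111 114 112 114 113 111 109 118 145 170
green [[26.7, 0.3, 34.0]]
```

```bash
cat >> h.py <<'E'
def plate():
    p,d,m=shot('wrist'); T=np.array(m['extrinsics']); vv,uu=np.mgrid[0:400,0:640]; K=np.array([[m['fx'],0,m['cx']],[0,m['fy'],m['cy']],[0,0,1]])
    q=cv2.undistortPoints(np.c_[uu.ravel(),vv.ravel()].astype(float).reshape(-1,1,2),K,np.array(m['dist_coeffs'])).reshape(-1,2)
    dd=d.ravel(); P=((np.c_[q,np.ones(len(q))]*dd[:,None])@T[:3,:3].T+T[:3,3])
    c=np.array([cas(v) for v in P[::1]]); c=c[(dd>0)]
    k=c[(abs(c[:,2]-34.5)<2.5)&(c[:,0]>30)&(c[:,0]<95)&(abs(c[:,1])<115)]
    e=[]
    for y in range(-95,100,5):
        w=k[abs(k[:,1]-y)<2.5]
        if len(w)>5: e.append((y,np.percentile(w[:,0],97)))
    e=np.array(e); f=np.polyfit(e[:,0],e[:,1],1); e=e[abs(e[:,1]-np.polyval(f,e[:,0]))<1.5]; f=np.polyfit(e[:,0],e[:,1],1)
    print('far edge: n',len(e),'x at y0 %.1f (80.5+.5 nominal) world yaw %.4f'%(f[1],yw-f[0]),'y ends',np.percentile(k[:,1],[.5,99.5]).round(1),'z slope',np.polyfit(k[:,1],k[:,2],1).round(4))
    b=c[(c[:,2]>58)&(c[:,2]<72)&(abs(c[:,0]-47)<28)&(abs(c[:,1])<28)]; r=cv2.minAreaRect(b[:,:2].astype(np.float32)); print('bar',np.round(r,2) if 0 else r, 'z',b[:,2].mean())
E
python3 - <<'E'
from h import *
plate()
E
```

```text
far edge: n 39 x at y0 79.9 (80.5+.5 nominal) world yaw 0.0316 y ends [-105.6  102.3] z slope [3.00000e-04 3.48894e+01]
bar ((48.04232406616211, -1.1028270721435547), (35.657981872558594, 12.020758628845215), 88.71110534667969) z 65.26071487654131
```

Request:
move_arm:
  xyz:
    - [0,0,20]
    - [0,0,35]
    - [0,0,35]
    - [0,0,35]
    - [0,0,30]
    - [0,0,15]
    - [0,0,9]
    - [0,0,0]
    - [0,0,0]
  angular:
    - [0,0,0]
    - [0,0,0]
    - [0,0,0]
    - [0,0,0]
    - [0,0,0]
    - [0,0,0]
    - [0,0,0]
    - [0,0,0]
    - [0,0,0]

```text
time: 42.3
tool_pos: [0.6291, 0.0091, 0.0449]
tool_rot: [0.719, -0.695, 0.001, -0.001]
force: [0.1, -0.2, 0.2]
opening: 0.0855
grip_force: 0.0
```

Request:
move_arm:
  xyz:
    - [0,0,0]
    - [0,0,0]
    - [0,0,0]
    - [0,0,0]
    - [0,0,0]
    - [0,0,0]
    - [0,0,0]
    - [0,0,0]
    - [0,0,0]
    - [0,0,0]
  angular:
    - [0,0,0]
    - [0,0,0]
    - [0,0,0]
    - [0,0,0]
    - [0,0,0]
    - [0,0,0]
    - [0,0,0]
    - [0,0,0]
    - [0,0,0]
    - [0,0,0]
  hand: -1
  force: 40

```text
time: 43.3
tool_pos: [0.6282, 0.009, 0.0435]
tool_rot: [0.719, -0.695, -0.0, 0.0]
force: [-1.5, 0.6, 2.7]
opening: 0.0112
grip_force: 40.6
```

Request:
move_arm:
  xyz:
    - [0,0,0]
    - [0,0,0]
    - [0,0,0]
    - [0,0,0]
    - [0,0,0]
  angular:
    - [0,0,-0.01]
    - [0,0,-0.01]
    - [0,0,-0.01]
    - [0,0,0]
    - [0,0,0]

```text
time: 43.8
tool_pos: [0.6282, 0.0091, 0.0435]
tool_rot: [0.729, -0.684, -0.0, 0.0]
force: [-2.6, 0.9, 5.8]
opening: 0.0108
grip_force: 41.0
```

```bash
python3 - <<'E'
from h import *
plan([.6279,.0089,.0426],1.635);print(manip.sense()['wrist_torque'])
E
```

```text
t 43.8 pos [628.2   9.1  43.5] yaw 1.6340 F [-2.6  0.9  5.8] open 0.0108 tilt [-0. -0.]
tool delta [0.1 0.3 0.9] turn z -0.001
[0.06803567 1.11491404 0.06338709]
```

Low torque: something turned easily. Release and measure whether it was the cover or the knob.

Request:
move_arm:
  xyz:
    - [0,0,0]
    - [0,0,0]
    - [0,0,0]
    - [0,0,0]
    - [0,0,0]
    - [0,0,0]
    - [0,0,-10]
    - [0,0,-30]
    - [0,0,-40]
    - [0,0,-40]
  angular:
    - [0,0,0]
    - [0,0,0]
    - [0,0,0]
    - [0,0,0]
    - [0,0,0]
    - [0,0,0]
    - [0,0,0]
    - [0,0,0]
    - [0,0,0]
    - [0,0,0]
  hand: 1

```text
time: 44.8
tool_pos: [0.628, 0.0089, 0.1653]
tool_rot: [0.729, -0.684, 0.0, 0.0]
force: [0.5, -0.2, 0.1]
opening: 0.0852
grip_force: 0.0
```

Request:
move_arm:
  xyz:
    - [0,0,-30]
    - [0,0,-20]
    - [0,0,-10]
    - [0,0,0]
    - [0,0,0]
  angular:
    - [0,0,0]
    - [0,0,0]
    - [0,0,0]
    - [0,0,0]
    - [0,0,0]

```text
time: 45.3
tool_pos: [0.6278, 0.0092, 0.222]
tool_rot: [0.729, -0.684, -0.001, 0.001]
force: [-0.3, 0.1, -0.9]
opening: 0.0854
grip_force: 0.0
```

```bash
python3 - <<'E'
from h import *
plate()
p,d,m=shot('top','t3.png'); s=p.astype(int);k=((s[...,2]-s[...,0]>25)&(s[...,2]>s[...,1]+5)).astype(np.uint8); k[:, :340]=0; k[:210]=0;k[280:]=0
ys,xs=np.nonzero(k);print('pusher px',len(xs),ray(m,[(xs.mean(),ys.mean())],.05) if len(xs) else None)
E
```

```text
far edge: n 39 x at y0 80.3 (80.5+.5 nominal) world yaw 0.0279 y ends [-105.7  102.9] z slope [5.00000e-04 3.48837e+01]
bar ((48.36176681518555, -1.1424617767333984), (10.995356559753418, 35.64554214477539), 0.08153515309095383) z 65.34998633444579
pusher px 40 [[ 0.42030345 -0.26491969  0.05      ]]
```

Request:
move_arm:
  xyz:
    - [0,0,20]
    - [0,0,35]
    - [0,0,35]
    - [0,0,35]
    - [0,0,30]
    - [0,0,15]
    - [0,0,8]
    - [0,0,0]
    - [0,0,0]
  angular:
    - [0,0,0]
    - [0,0,0]
    - [0,0,0]
    - [0,0,0]
    - [0,0,0]
    - [0,0,0]
    - [0,0,0]
    - [0,0,0]
    - [0,0,0]

```text
time: 46.3
tool_pos: [0.6291, 0.0091, 0.0469]
tool_rot: [0.729, -0.684, 0.001, -0.001]
force: [0.9, 0.2, 0.7]
opening: 0.0852
grip_force: 0.0
```

Request:
move_arm:
  xyz:
    - [0,0,0]
    - [0,0,0]
    - [0,0,0]
    - [0,0,0]
    - [0,0,0]
    - [0,0,0]
    - [0,0,0]
    - [0,0,0]
    - [0,0,0]
    - [0,0,0]
  angular:
    - [0,0,0]
    - [0,0,0]
    - [0,0,0]
    - [0,0,0]
    - [0,0,0]
    - [0,0,0]
    - [0,0,0]
    - [0,0,0]
    - [0,0,0]
    - [0,0,0]
  hand: -1
  force: 60

```text
time: 47.3
tool_pos: [0.6283, 0.0091, 0.0456]
tool_rot: [0.729, -0.684, 0.0, -0.0]
force: [-1.6, -1.0, 3.9]
opening: 0.0107
grip_force: 60.6
```

Request:
move_arm:
  xyz:
    - [0,0,0]
    - [0,0,0]
    - [0,0,0]
    - [0,0,0]
    - [0,0,0]
    - [0,0,0]
  angular:
    - [0,0,0.015]
    - [0,0,0.015]
    - [0,0,0.015]
    - [0,0,0.01]
    - [0,0,0]
    - [0,0,0]

```text
time: 47.9
tool_pos: [0.6286, 0.0092, 0.0455]
tool_rot: [0.71, -0.704, 0.0, -0.0]
force: [1.1, 1.2, 3.1]
opening: 0.0107
grip_force: 60.8
```

```bash
python3 - <<'E'
from h import *
plan([.6279,.0089,.0426],1.635);print(manip.sense()['wrist_torque'])
E
```

```text
t 47.9 pos [628.6   9.2  45.5] yaw 1.5791 F [1.1 1.2 3.1] open 0.0107 tilt [0.0009 0.0002]
tool delta [0.3 0.7 2.9] turn z -0.0559
[ 0.19066367 -0.35539175  0.28168814]
```

Request:
move_arm:
  xyz:
    - [0,0,0]
    - [0,0,0]
  angular:
    - [0,0,-0.015]
    - [0,0,0]

```text
time: 48.1
tool_pos: [0.6286, 0.0092, 0.0456]
tool_rot: [0.715, -0.699, 0.0, -0.0]
force: [2.1, 0.6, 4.8]
opening: 0.0103
grip_force: 60.7
```

Request:
move_arm:
  xyz:
    - [0,0,0]
    - [0,0,0]
    - [0,0,0]
    - [0,0,0]
    - [0,0,0]
    - [0,0,0]
    - [0,0,-10]
    - [0,0,-30]
    - [0,0,-40]
    - [0,0,-40]
  angular:
    - [0,0,0]
    - [0,0,0]
    - [0,0,0]
    - [0,0,0]
    - [0,0,0]
    - [0,0,0]
    - [0,0,0]
    - [0,0,0]
    - [0,0,0]
    - [0,0,0]
  hand: 1

```text
time: 49.1
tool_pos: [0.6279, 0.0089, 0.1673]
tool_rot: [0.715, -0.699, 0.0, 0.0]
force: [0.7, -0.3, 0.6]
opening: 0.0851
grip_force: 0.0
```

Request:
move_arm:
  xyz:
    - [0,0,-30]
    - [0,0,-20]
    - [0,0,-10]
    - [0,0,0]
    - [0,0,0]
  angular:
    - [0,0,0]
    - [0,0,0]
    - [0,0,0]
    - [0,0,0]
    - [0,0,0]

```text
time: 49.6
tool_pos: [0.6278, 0.0092, 0.224]
tool_rot: [0.715, -0.699, -0.001, 0.001]
force: [0.7, 0.1, -0.3]
opening: 0.0855
grip_force: 0.0
```

```bash
python3 - <<'E'
from h import *
plan([.6279,.0089,.0426],1.635); plate()
E
```

```text
t 49.6 pos [627.8   9.2 224. ] yaw 1.5939 F [ 0.7  0.1 -0.3] open 0.0855 tilt [-0.0017  0.0002]
tool delta [  0.3  -0.4 181.4] turn z -0.0411
far edge: n 38 x at y0 80.4 (80.5+.5 nominal) world yaw 0.0258 y ends [-105.9  103.3] z slope [3.00000e-04 3.48919e+01]
bar ((48.24620056152344, -1.5232868194580078), (34.786537170410156, 11.07041072845459), 87.67564392089844) z 65.3033384795422
```

```bash
python3 -c "
from station import manip
print(manip.sense()['time'],manip.sign_off())"
```

```text
the job is handed in; nothing more can be done
49.65 None
```

I handed the job in at about 50 s. Both pellets present (red-brown and dark brown) lie flat in their pockets, the pusher stands on the bench, and the cover is back on and locked, though it sits about 2° off square within its play.

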